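# Nip a cut-down cork grip in the one-hand bar clamp and hold the trigger

## Robot

A 6-joint arm with a two-finger parallel gripper is mounted at the origin on the work surface. World frame = base frame: x ahead of the robot, y to its left, z up, the work surface at z = 0. Lengths are in m, angles in rad, forces in N, time in s.
With the tool pointing down it reaches from about 0.425 to 0.95 m from the base axis. Payload 3.5 kg.
Tool frame: the origin (TCP) lies midway between the tips of the shut fingers; the grasp point (between the pads) lies 19 mm behind it; y points along the fingers, x is the direction in which the jaws open and shut, and the axes are right-handed (so a half turn about y gives the same grasp; the last joint's range is limited). The gripper opens to 85 mm and grips with 20 to 120 N. Pads are 22 mm wide; open, the fingers measure 114 mm over their backs; the gripper's body (76 mm by 85 mm) begins 54 mm behind the grasp point. The pads swing forward as they close: fully open they stand 13 mm farther back than shut.
Start: joints at [-1.448, 0.286, 1.577, -0, 1.279, -0.15], TCP at [0.182, -0.65, 0.199] pointing down, gripper open.
Joint ranges: [-2.77, 2.77], [-0.9, 2.22], [0.21, 2.48], [-1.53, 4.67], [0.24, 2.81], [-2.84, 2.84]. Speed limits (rad/s): [2.79, 2.79, 3.14, 3.14, 3.14, 3.14].

## Interface

Orientations are given as a unit quaternion [x, y, z, w].
In Python, from plant import ctrl, viewer gives the robot as it stands.
- The arm moves only by the tool step_arm, never from a script. Its argument "rows" is a list of rows, each a list of 3 entries, a list of its own where there are three numbers: the turn, a rotation vector about the tool's x, y, z in degrees, then the shift along the tool's x, y, z in mm, then the closure, from 0 (fully open) to 1 (shut). A call has 1 to 10 rows; each row is the pose to reach, as a shift and turn from the pose commanded when the call began, along the tool's axes at that moment; what a row does not reach only later rows make up. A row lasts 1/12 s, in which the tool goes at most 41.7 mm and 7.16 degrees, less where a joint would pass 70% of its speed; a pose out of reach is approached as far as the arm can. A call with a gripper value outside its range is refused whole. The fingers move at their own pace and stop on an object; "newtons" is the grip in N (left out, the last holds). Time passes only in rows, so rows that repeat a pose let the fingers close. It gives the time, the measured TCP pose, the force and the opening at its end, in the units of the state.
- ctrl.get_state(): the state, without advancing time (a new reading comes with each control period).
- viewer.read_camera(name): name is "scene" or "side" or "wrist"; returns (picture, depth): 384x512x3 uint8, red, green, blue; 384x512 float32, m along the optical axis (not along the pixel's ray), 0 where there is no reading.
- viewer.calibration(name): a dict with "K" (3x3 intrinsics, pixels), "R" (3x3) and "t" (3): a world point X has camera coordinates R X + t. Camera axes: x right, y down, z forward; pixel columns grow to the right and rows downward; lengths in m; the calibration is good to about 2 mm. A picture is of the moment at which its call begins: read the wrist's pose just before it. calibration takes no time and is no camera call; for the wrist camera it gives the pose at the moment of the call.
- ctrl.sign_off(): hands the job in, once; it reports no verdict.
The state is a dict: "time": time; "qpos": joint angles; "dq": joint speeds; "joint_efforts": joint torques, N m; "eef_pos": TCP position; "tcp_rot": TCP orientation; "contact_force": force on the tool from outside, world axes, zero at the start; "wrist_torque": the same for the moment, N m; "opening": opening from 0.0 (shut) to 1.0 (fully open).
Only numpy, scipy, OpenCV 4.12 (cv2) and the standard library are available. Lean on these libraries where they do the work, as an engineer would, in place of code of your own. Each camera call takes 0.05 s, during which the arm holds its last target.

## Task

Stand the cut-down cork handlebar grip on the table between the jaws of the one-hand bar clamp lying there and let go of it, then pump the clamp's trigger against its handle until the far jaw's soft pad has pushed the grip home into the wooden V and holds it there firmly and upright; cork dents, so stop pumping once the pad is clearly squashed, well short of flat. Close the jaw with the trigger only, never by pushing on the jaw, and leave the other things on the table where they are. Finish while still holding the trigger squeezed, the clamp lying flat on the table, so that I can sand the cut end.

Things in the scene. Friction and masses are not known exactly. Their poses are not given: they have to be found in the camera images.
- clamp: One-hand bar clamp, loose, lying flat on its side, about 0.8 kg, 34 mm high (z 0 to 34), about 225 (x) by 245 to 290 mm (y). Origin: on the table under the bar's middle line in the grey head (x -34 to 26, y -30 to 26 mm). y runs along the toothed steel bar (20 mm wide, z 14 to 20) to the far jaw, x to the tips of both jaws; handle and trigger stick out to -x. It may slide a little when squeezed.
- squeeze_point (a point): Clamp's (-85, -2, 17) mm, axes as the clamp: midway between the outer faces of handle (clamp y -30) and open trigger (y +26). Best place for a finger either side, closing along the clamp's y: 56 mm wide open, 34 mm fully squeezed. Fixed to the handle, a grey bar with rubber inlay at clamp x -24 to -138, y -30 to -8, z 0 to 32 mm (heel beyond x -124 out to y -38).
- trigger (a joint): Angle of the trigger in rad: 0 open (its spring puts it there), 0.21 fully squeezed on its stop along the handle. Grey lever 11 mm thick, z 3 to 31, on the +y side of the handle, hinged in the head at the clamp's (18, 0); squeezing moves it 22 mm towards -y at the squeeze point. Takes 3 to 5 N there, plus about 0.4 N per N of clamping force; springs open when let go.
- trigger_lever: The part of the trigger that a finger pushes, 92 mm long outside the head (see trigger). Its origin is the hinge, on the table plane.
- bar (a joint): How far the bar with the far jaw is pulled in, m: 0 widest open, starts at 0.012 to 0.042. At q the free pad face is at clamp y = 0.115 - q; it touches the seated cork at about q = 0.060. A ratchet: each full squeeze adds 7 to 9 mm (less under load), on release the jaw stays (backs off up to 2.5 mm); no other way back, the release tab does nothing.
- jaw: The far jaw, fixed to the bar end, with its pad: grey, clamp x -15 to 86, 22 mm thick in y (30 at the bar), 34 mm high. Not to be pushed. At bar = q its origin lies at the clamp's y = -q (with bar 0, the jaw itself is at y 135 to 165 mm).
- pad (a joint): How far the far jaw's soft pad is squashed, m: 0 free, grows under load, 3.5 N for each mm; flat at 0.016.
- pad_face: The black soft-rubber pad of the far jaw that bears on the cork: clamp x 40 to 76, z 4 to 30, 22 mm thick. Axes as the clamp; its origin is the jaw's, shifted by the squash.
- pad_centre (a point): Centre of the pad's face that looks at the V, 17 mm above the table.
- v_seat (a point): Where the middle of the cork's underside stands when home in the V: the clamp's (58, 38.6, 0) mm, axes as the clamp, +y leading to the pad. The V is an upright 90 degree groove, apex at clamp x 58, y 16, in a wooden cheek (x 36 to 80, y 8 to 29, up to z 33) in front of the fixed head jaw (x 20 to 85, y -12 to 8).
- cork: The workpiece: cut-down cork handlebar grip, an upright cylinder 32 mm in diameter and 90 mm tall, about 40 g, with a 22 mm bore open at the top. It stands on the table away from the clamp. Origin: centre of its underside, z up along it.
- dish: Bystander: shallow steel dish of brass spoke nipples, 84 mm across, 22 mm high. Origin: centre of its underside.
- cup: Bystander: stainless cup of thumb screws, 58 mm across, 45 mm high (screws to about 50). Origin: centre of its underside.
- bowl: Bystander: white ceramic bowl of shoe cleats, 110 mm across, about 55 mm high. Origin: centre of its underside.
- lever: Bystander: green plastic tire lever, 125 mm long, 19 mm wide, lying flat. Origin: its middle, on the table.
- gauge: Bystander: black aluminium truing gauge with a turning knob: base 90 x 130 mm, post 165 mm high, feeler rod towards -x. Origin: centre of its underside.
- lube: Bystander: white chain lube bottle, 38 mm in diameter, 115 mm tall. Origin: centre of its underside.
Not all that is in view belongs to the job. What is shaped like the cork but turquoise is not meant.

How it is judged:
On the way, in this order (a step that is already met when the one before it is completed fails the run):
1. the cork grip stands upright on the table between the V and the pad, let go (x of cork in the frame of v_seat between -0.014 and 0.014 m and y of cork in the frame of v_seat between -0.004 and 0.05 m and height (world z) of cork below 0.004 m and angle between cork's own z axis and vertical below 0.1 rad and contact force between the fingers and cork below 0.1 N), for 0.2 s.
2. the trigger, squeezed by the fingers, has closed the pad onto the cork (contact force between cork and pad_face above 2 N and value of joint trigger above 0.03 rad and contact force between the fingers and trigger_lever above 1 N), for 0.1 s.
At the end, for the whole second after the job is handed in: The cork stands upright (within 0.1 rad) on the table within 4 mm of its home in the V, pressed by the pad with 5 to 45 N (pad squashed 1.5 to 12.8 mm), not touched by the fingers; the clamp lies flat (within 0.08 rad); the trigger is held squeezed by the fingers (more than 0.03 rad, more than 1 N) (horizontal distance between cork and v_seat below 0.004 m and angle between cork's own z axis and vertical below 0.1 rad and height (world z) of cork below 0.006 m and contact force between cork and pad_face between 5 and 45 N and value of joint trigger above 0.03 rad and contact force between the fingers and trigger_lever above 1 N and contact force between the fingers and cork below 0.1 N and angle between clamp's own z axis and vertical below 0.08 rad and height (world z) of clamp below 0.01 m and linear speed of cork below 0.02 m/s); the arm keeps its last pose, push and grip.
It fails at once if the cork is crushed: more than 48 N from the pad (contact force between cork and pad_face above 48 N).
It fails at once if the far jaw is pushed by the robot (over 4 N) (contact force between any of the fingers, the arm and jaw above 4 N).
It fails at once if a bystander (gauge, dish, cup, bowl, tire lever, lube bottle) is moved more than 30 mm (distance of any of gauge, dish, cup, bowl, lever, lube from where it was at the start of the episode above 0.03 m).
It also fails if it takes over 58 s, if anything falls off the work surface, if the arm or the gripper's body presses on something with over 40 N, if the wrist force passes 120 N, or if a joint passes its speed limit or range.

## Working session

There is one attempt and no reset: what is moved stays moved. The work goes in short steps, Python scripts to look and compute and a tool call to move; the robot and the scene stay as the last step left them, time stands still between calls to the robot, and variables do not carry over. Pictures are saved under pics/ and viewed, and the job is handed in when it is done.

Besides the shell and the picture viewer there is one more tool, called after ">>>" as a command line: name --argument value ..., lists and objects as JSON in quotes. step_arm: Moves the arm, as the interface text tells. Its arguments: {"type":"object","properties":{"rows":{"type":"array"},"newtons":{"type":"number"}},"required":["rows"]}

```bash
ls; mkdir -p pics; python3 - <<'E'
from plant import ctrl, viewer
import cv2,numpy as np
print(ctrl.get_state())
for n in ("scene","side","wrist"):
    c=viewer.calibration(n); p,d=viewer.read_camera(n)
    np.savez(f"pics/{n}0.npz",p=p,d=d,**c)
    cv2.imwrite(f"pics/{n}0.png",cv2.cvtColor(p,cv2.COLOR_RGB2BGR)); print(n,c)
E
```

```text
pics
{'time': 0.0, 'qpos': array([-1.44801272e+00,  2.87177809e-01,  1.57822141e+00,  6.26117856e-06,
        1.27858327e+00, -1.49966279e-01]), 'dq': array([-0.00020473,  0.00117768,  0.00164686, -0.00099077, -0.0020776 ,
       -0.00090437]), 'joint_efforts': array([ 1.43633668e-03, -4.05982876e+01, -2.92624587e+01, -9.67778033e-05,
        5.84724054e-03,  1.36266294e-06]), 'eef_pos': array([ 0.18179145, -0.64928304,  0.19791513]), 'tcp_rot': array([-0.56272619,  0.42796933, -0.4267938 ,  0.56394019]), 'contact_force': array([0.03380165, 0.05424859, 0.24120223]), 'wrist_torque': array([ 0.01280522, -0.04803331,  0.0102192 ]), 'opening': 1.0056963214027068}
scene {'K': array([[407.41351105,   0.        , 258.9612675 ],
       [  0.        , 407.41351105, 194.24068368],
       [  0.        ,   0.        ,   1.        ]]), 'R': array([[-0.82240727,  0.56864891,  0.01687289],
       [ 0.35390578,  0.53460653, -0.76742854],
       [-0.44541776, -0.6251674 , -0.64091243]]), 't': array([ 0.49577875, -0.21031055,  1.43043189])}
side {'K': array([[434.87228481,   0.        , 253.09924534],
       [  0.        , 434.87228481, 193.53889889],
       [  0.        ,   0.        ,   1.        ]]), 'R': array([[-0.67516292, -0.73765438,  0.00458651],
       [-0.42770729,  0.38639253, -0.81717029],
       [ 0.60101705, -0.55368477, -0.57637807]]), 't': array([0.44194558, 0.28105289, 0.94498443])}
wrist {'K': array([[314.04983956,   0.        , 258.10775608],
       [  0.        , 314.04983956, 190.30161867],
       [  0.        ,   0.        ,   1.        ]]), 'R': array([[ 2.69616428e-01, -9.62967338e-01, -9.42067243e-04],
       [-9.21615420e-01, -2.58321870e-01,  2.89646041e-01],
       [-2.79163034e-01, -7.72251074e-02, -9.57133368e-01]]), 't': array([-0.6746172 , -0.03815426,  0.3798752 ])}
```

View pics/scene0.png

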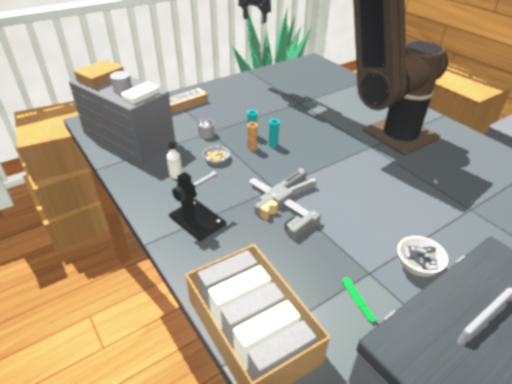

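View pics/side0.png

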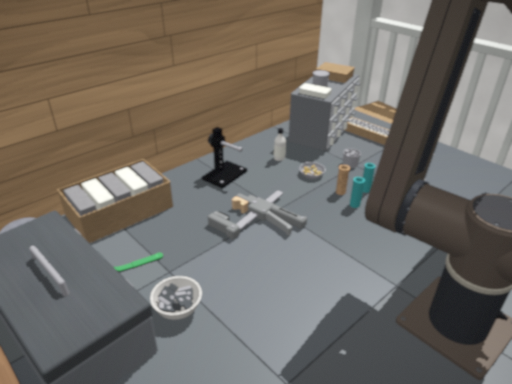

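View pics/wrist0.png

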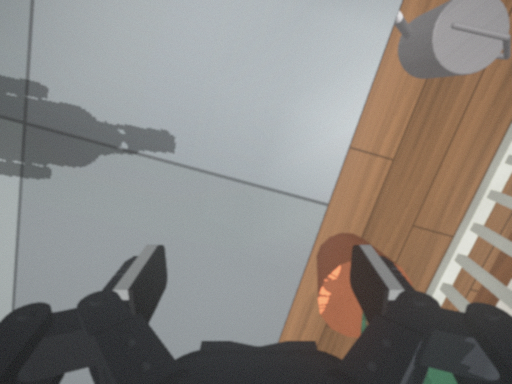

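```bash
cat > h.py <<'E'
import numpy as np,cv2
def cloud(f):
    z=np.load(f); p,d,K,R,t=[z[k] for k in("p","d","K","R","t")]
    v,u=np.nonzero(d>0); zz=d[v,u]
    X=np.stack([(u-K[0,2])/K[0,0]*zz,(v-K[1,2])/K[1,1]*zz,zz],1)
    return (X-t)@R, p[v,u], u, v
def top(clouds,x0,x1,y0,y1,s,out,zlim=(0.003,.3),r=1):
    # image: cols = -y?  cols: x, rows: -y
    H=int((y1-y0)*s);W=int((x1-x0)*s); im=np.zeros((H,W,3),np.uint8)
    for X,c in clouds:
        m=(X[:,0]>x0)&(X[:,0]<x1)&(X[:,1]>y0)&(X[:,1]<y1)&(X[:,2]<zlim[1])&(X[:,2]>zlim[0])
        A=X[m];C=c[m];o=np.argsort(A[:,2])
        for a,cc in zip(A[o],C[o]):
            cv2.circle(im,(int((a[0]-x0)*s),int((y1-a[1])*s)),r,tuple(int(q) for q in cc[::-1]),-1)
    cv2.imwrite(out,im)
E
python3 - <<'E'
from h import *
for n in("scene","side"):
    X,c,u,v=cloud(f"pics/{n}0.npz")
    top([(X,c)],0.0,1.0,-0.5,0.5,600,f"pics/top_{n}.png",(-.02,.3),2)
    hsv=cv2.cvtColor(c[None],cv2.COLOR_RGB2HSV)[0]
    m=(abs(X[:,2])<.02)&(X[:,0]>.3)&(X[:,0]<.9)&(abs(X[:,1])<.4); print(n,np.median(X[m,2]))
    def g(px,rad=3):
        q=(abs(u-px[0])<=rad)&(abs(v-px[1])<=rad); return np.median(X[q],0).round(3)
    P={'scene':dict(cork=(252,135),cork_top=(252,125),t1=(274,135),t2=(252,115),gauge=(195,218),dish=(217,155),cup=(206,128),lube=(174,163),bowl=(422,256),lever=(359,299),wood=(268,207),jaw=(302,218),handle=(297,185)),
       'side':dict(cork=(343,180),t1=(357,193),t2=(369,178),dish=(312,171),lube=(280,150),wood=(240,203),jaw=(223,220),gauge=(225,173))}[n]
    for k,q in P.items(): print(k,g(q))
E
```

```text
scene 0.00028855462252374854
cork [ 0.493 -0.2    0.059]
cork_top [ 0.481 -0.218  0.087]
t1 [ 0.422 -0.177  0.046]
t2 [ 0.445 -0.268  0.082]
gauge [0.807 0.009 0.016]
dish [ 0.609 -0.226  0.012]
cup [ 0.577 -0.348  0.037]
lube [ 0.765 -0.199  0.058]
bowl [0.431 0.422 0.029]
lever [0.626 0.415 0.007]
wood [0.627 0.08  0.031]
jaw [0.584 0.168 0.033]
handle [0.502 0.052 0.026]
side -0.0011178049547006462
cork [ 0.473 -0.201  0.051]
t1 [ 0.404 -0.178  0.051]
t2 [ 0.426 -0.269  0.05 ]
dish [ 0.612 -0.223  0.005]
lube [ 0.742 -0.204  0.04 ]
wood [0.626 0.083 0.024]
jaw [0.586 0.175 0.032]
gauge [ 0.79  -0.001  0.012]
```

View pics/top_scene.png

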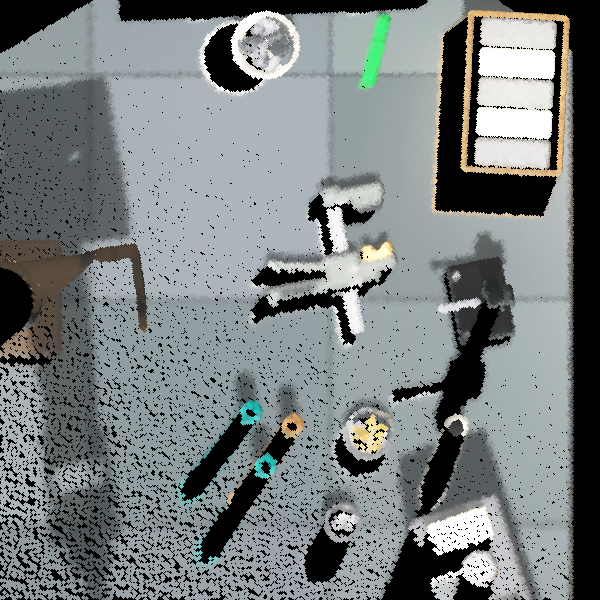

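View pics/top_side.png

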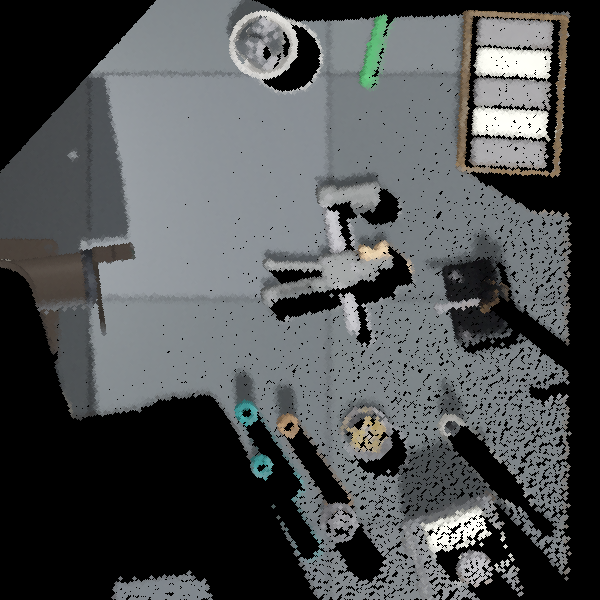

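```bash
python3 - <<'E'
from h import *
S=[]
for n in("scene","side"):
    X,c,u,v=cloud(f"pics/{n}0.npz"); S.append((X,c))
    top([(X,c)],0.4,0.75,-0.05,0.25,2000,f"pics/tc_{n}.png",(.008,.05),3)
    hsv=cv2.cvtColor(c[None],cv2.COLOR_RGB2HSV)[0]
    m=(np.hypot(X[:,0]-.485,X[:,1]+.205)<.045)&(X[:,2]>.01)&(hsv[:,0]<25)&(hsv[:,1]>80)
    print(n,m.sum(),X[m].min(0),X[m].max(0))
    from scipy.optimize import least_squares
    A=X[m]; A=A[(A[:,2]<.08)]
    r=least_squares(lambda p:np.hypot(A[:,0]-p[0],A[:,1]-p[1])-.016,[.483,-.21],loss='soft_l1',f_scale=.002); print('cork',r.x,np.abs(r.fun).mean())
E
```

```text
scene 226 [ 0.47185842 -0.22675842  0.01008709] [ 0.5044011  -0.19133318  0.09239664]
cork [ 0.48686328 -0.21311906] 0.001502180284879305
side 217 [ 0.46503805 -0.22565024  0.01009074] [ 0.49645261 -0.19270901  0.0908202 ]
cork [ 0.48262529 -0.21251618] 0.0016334066405324925
```

View pics/tc_scene.png

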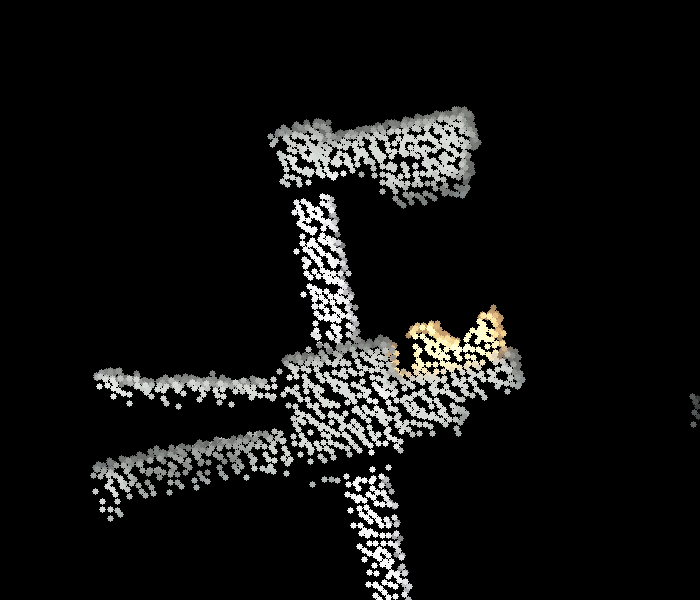

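View pics/tc_side.png

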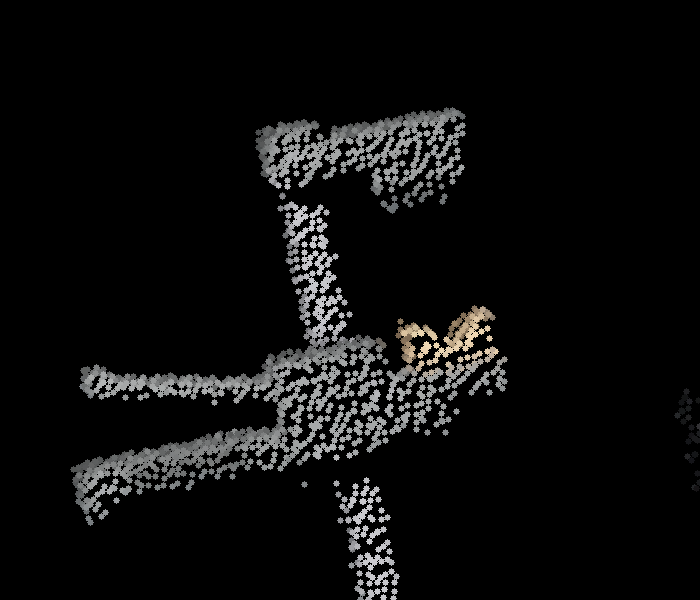

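```bash
cat >> h.py <<'E'
from scipy.spatial.transform import Rotation as Ro
def downrot(yaw):
    x=np.array([np.cos(yaw),np.sin(yaw),0]);y=np.array([0,0,-1.]);z=np.cross(x,y)
    return np.stack([x,y,z],1)
def mv(st,pos,yaw_deg):
    R0=Ro.from_quat(st['tcp_rot']).as_matrix(); R1=downrot(np.radians(yaw_deg))
    turn=Ro.from_matrix(R0.T@R1).as_rotvec(degrees=True)
    sh=R0.T@(np.array(pos)-st['eef_pos'])*1e3
    print('turn',turn.round(2),'shift',sh.round(1))
E
python3 - <<'E'
from h import *
from plant import ctrl,viewer
s=ctrl.get_state();R0=Ro.from_quat(s['tcp_rot']).as_matrix();print(R0.round(3),s['time'])
c=viewer.calibration('wrist');C=-c['R'].T@c['t'];print('cam',C, R0.T@(C-s['eef_pos']), R0.T@c['R'].T)
for y in(90,100,-80,-90): mv(s,[.484,-.213,.25],y)
E
```

```text
[[ 0.269 -0.     0.963]
 [-0.963  0.002  0.269]
 [-0.002 -1.     0.   ]] 0.15
cam [ 0.25277675 -0.63019756  0.37417762] [ 0.00025265 -0.17595827  0.07359068] [[ 9.99999219e-01 -1.74031939e-04  1.23743814e-03]
 [-1.23474274e-03 -2.89939158e-01  9.57044283e-01]
 [ 1.92225502e-04 -9.57045064e-01 -2.89939147e-01]]
turn [-1.6000e-01 -1.6437e+02  0.0000e+00] shift [-339.   -51.1  408.6]
turn [-1.7000e-01 -1.7437e+02  1.0000e-02] shift [-339.   -51.1  408.6]
turn [-0.01  5.63 -0.11] shift [-339.   -51.1  408.6]
turn [-0.   15.63 -0.11] shift [-339.   -51.1  408.6]
```

>>> step_arm --rows '[[[0, 1, 0], [-34, -10, 40], 0], [[0, 2, 0], [-68, -20, 81], 0], [[0, 3, 0], [-102, -30, 122], 0], [[0, 4, 0], [-136, -40, 162], 0], [[0, 5, 0], [-170, -51, 203], 0], [[0, 5.6, 0], [-200, -51, 240], 0], [[0, 5.6, 0], [-230, -51, 277], 0], [[0, 5.6, 0], [-260, -51, 313], 0], [[0, 5.6, 0], [-290, -51, 350], 0], [[0, 5.6, 0], [-320, -51, 385], 0]]' --newtons 20

```text
time: 0.98
eef_pos: [0.4171, -0.3087, 0.249]
tcp_rot: [-0.542, 0.454, -0.455, 0.542]
contact_force: [0.2, -0.3, 0.6]
opening: 0.996
```

```bash
cat > look.py <<'E'
import sys
from h import *
from plant import ctrl,viewer
n,tag=sys.argv[1],sys.argv[2]
s=ctrl.get_state();c=viewer.calibration(n);p,d=viewer.read_camera(n)
np.savez(f"pics/{tag}.npz",p=p,d=d,**c);cv2.imwrite(f"pics/{tag}.png",cv2.cvtColor(p,cv2.COLOR_RGB2BGR))
print(s['time'],s['eef_pos'].round(4),s['opening'],s['contact_force'].round(2))
if len(sys.argv)>3: mv(s,[float(a) for a in sys.argv[3:6]],float(sys.argv[6]))
E
python3 look.py wrist w1 .484 -.213 .2 -80
```

```text
0.9833 [ 0.4171 -0.3087  0.249 ] 0.9962881797943535 [ 0.17 -0.29  0.64]
turn [-0.01  0.01  0.02] shift [-82.6  49.   82.5]
```

View pics/w1.png

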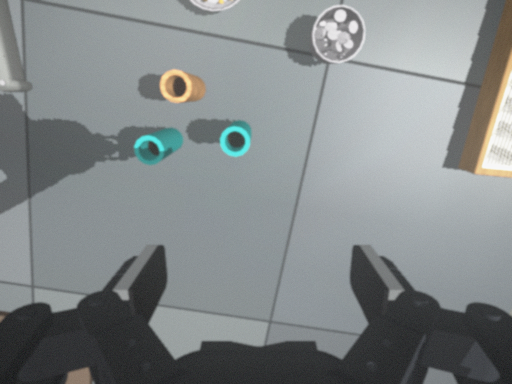

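```bash
cat > cork.py <<'E'
import sys
from h import *
z=np.load(f"pics/{sys.argv[1]}.npz");X,c,u,v=cloud(f"pics/{sys.argv[1]}.npz")
hsv=cv2.cvtColor(c[None],cv2.COLOR_RGB2HSV)[0]
if len(sys.argv)>3: m0=np.hypot(X[:,0]-float(sys.argv[2]),X[:,1]-float(sys.argv[3]))<.06
else: m0=np.hypot(X[:,0]-.484,X[:,1]+.213)<.06
m=m0&(hsv[:,0]<25)&(hsv[:,1]>70)&(X[:,2]>.01)
A=X[m];print(len(A),A.min(0),A.max(0))
T=A[(A[:,2]>A[:,2].max()-.008)]
print('top ring',len(T),(T[:,:2].min(0)+T[:,:2].max(0))/2,np.ptp(T[:,:2],axis=0),T[:,2].mean(), 'enclosing',cv2.minEnclosingCircle(T[:,:2].astype(np.float32)))
E
python3 cork.py w1
```

```text
966 [ 0.46845388 -0.22951262  0.01100529] [ 0.49940336 -0.19772762  0.09344217]
top ring 477 [ 0.48392862 -0.21359984] [0.03094948 0.03174444] 0.09079941350580392 enclosing ((0.48371627926826477, -0.2135467231273651), 0.016182463616132736)
```

>>> step_arm --rows '[[[0, 0, 0], [-27, 15, 28], 0], [[0, 0, 0], [-55, 30, 55], 0], [[0, 0, 0], [-82, 45, 83], 0], [[0, 0, 0], [-82, 80, 83], 0], [[0, 0, 0], [-82, 115, 83], 0], [[0, 0, 0], [-82, 150, 83], 0], [[0, 0, 0], [-82, 180, 83], 0], [[0, 0, 0], [-82, 196, 83], 0], [[0, 0, 0], [-82, 196, 83], 0.7], [[0, 0, 0], [-82, 196, 83], 0.7]]' --newtons 20

```text
time: 1.87
eef_pos: [0.4831, -0.2151, 0.0521]
tcp_rot: [0.542, -0.455, 0.453, -0.542]
contact_force: [-0.3, -0.2, 0.9]
opening: 0.747
```

>>> step_arm --rows '[[[0, 0, 0], [0, 0, 0], 0.7], [[0, 0, 0], [0, 0, 0], 0.7], [[0, 0, 0], [0, 0, 0], 0.7], [[0, 0, 0], [0, 0, 0], 0.7]]'

```text
time: 2.2
eef_pos: [0.4853, -0.2164, 0.0552]
tcp_rot: [-0.542, 0.453, -0.456, 0.542]
contact_force: [0.2, 0.2, 4.6]
opening: 0.352
```

```bash
python3 look.py wrist w2
```

```text
2.2 [ 0.4853 -0.2164  0.0552] 0.3521678635725341 [0.21 0.24 4.56]
```

View pics/w2.png

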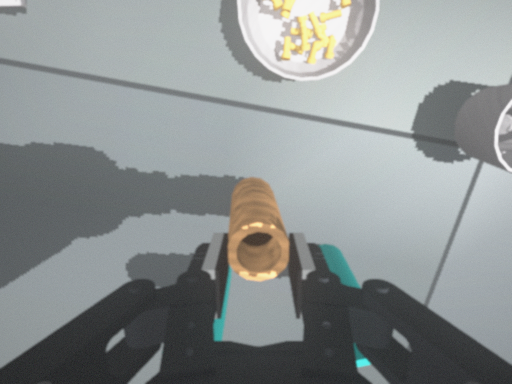

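>>> step_arm --rows '[[[0, 0, 0], [0, -30, 0], 0.7], [[0, 0, 0], [0, -60, 0], 0.7], [[0, 0, 0], [-20, -90, 5], 0.7], [[0, 0, 0], [-50, -110, 10], 0.7], [[0, 0, 0], [-85, -120, 17], 0.7], [[0, 0, 0], [-115, -120, 22], 0.7], [[0, 0, 0], [-135, -120, 30], 0.7], [[0, 0, 0], [-150, -120, 40], 0.7], [[0, 0, 0], [-150, -120, 40], 0.7], [[0, 0, 0], [-150, -120, 40], 0.7]]'

```text
time: 3.08
eef_pos: [0.497, -0.0602, 0.173]
tcp_rot: [0.542, -0.454, 0.454, -0.542]
contact_force: [0.1, -0.5, 0.2]
opening: 0.345
```

```bash
python3 look.py wrist w3
```

```text
3.0833 [ 0.497  -0.0602  0.173 ] 0.34547749732337635 [ 0.14 -0.51  0.23]
```

View pics/w3.png

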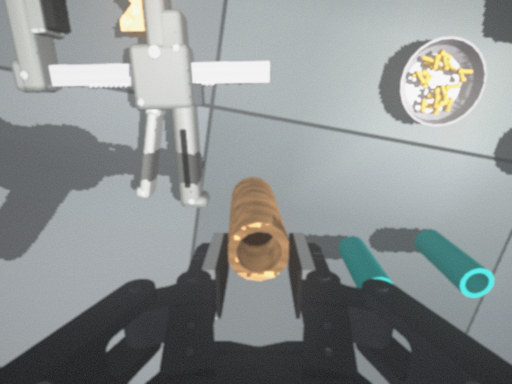

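>>> step_arm --rows '[[[0, 0, 0], [-15, -10, 30], 0.7], [[0, 0, 0], [-30, -20, 60], 0.7], [[0, 0, 0], [-45, -30, 90], 0.7], [[0, 0, 0], [-45, -30, 90], 0.7], [[0, 0, 0], [-45, -30, 90], 0.7]]'

```text
time: 3.55
eef_pos: [0.5789, -0.0014, 0.2033]
tcp_rot: [0.542, -0.454, 0.455, -0.542]
contact_force: [-0.4, -0.7, -1.2]
opening: 0.349
```

```bash
python3 look.py wrist w4
```

```text
3.55 [ 0.5789 -0.0014  0.2033] 0.3493816681214609 [-0.44 -0.74 -1.16]
```

View pics/w4.png

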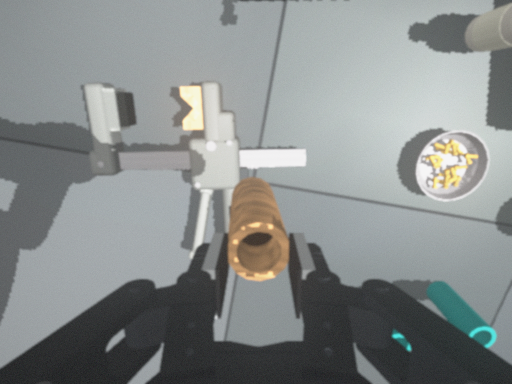

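```bash
cat > fit.py <<'E'
import sys
from h import *
from scipy.optimize import differential_evolution, minimize
def fit(f,guess=(.575,.055,10.5),verbose=True):
    X,c,u,v=cloud(f)
    hsv=cv2.cvtColor(c[None],cv2.COLOR_RGB2HSV)[0]
    near=(abs(X[:,0]-.6)<.2)&(abs(X[:,1]-.1)<.25)&(X[:,2]<.06)
    X=X[near];hsv=hsv[near]
    wood=(hsv[:,0]<28)&(hsv[:,1]>70)&(X[:,2]>.027)
    W=X[wood]; gray=X[~wood]
    hi=gray[(gray[:,2]>.026)]; 
    barp=gray[(gray[:,2]>.015)&(gray[:,2]<.0235)]
    s=1000.;x0,y0=.4,-.12
    def inside(P,b): return (P[:,0]>b[0])&(P[:,0]<b[1])&(P[:,1]>b[2])&(P[:,1]<b[3])
    def loc(P,p):
        a=np.radians(p[2]);R=np.array([[np.cos(a),-np.sin(a)],[np.sin(a),np.cos(a)]])
        return (P[:,:2]-p[:2])@R
    cheek=np.array([[36,8],[80,8],[80,29],[71,29],[58,16],[45,29],[36,29]])/1e3
    # sampled model points for coverage (fraction of model near an observed pt)
    from scipy.spatial import cKDTree
    g=np.stack(np.meshgrid(np.arange(-40,90,1.5),np.arange(-35,35,1.5)),-1).reshape(-1,2)/1e3
    inW=np.array([cv2.pointPolygonTest((cheek*1e3).astype(np.float32),(float(q[0]*1e3),float(q[1]*1e3)),False)>=0 for q in g])
    gh=g[inside(g,[-.034,.026,-.030,.026])|inside(g,[.02,.085,-.012,.008])]; gW=g[inW]
    tW=cKDTree(W[:,:2]); tH=cKDTree(hi[:,:2]); mW=cKDTree(gW); mH=cKDTree(gh)
    def world(G,p):
        a=np.radians(p[2]);R=np.array([[np.cos(a),-np.sin(a)],[np.sin(a),np.cos(a)]]);return G@R.T+p[:2]
    t=.006
    def cost(p):
        lw=loc(W,p); lh=loc(hi,p)
        sel=(lh[:,0]>-.030)&(lh[:,1]<.06)&(lh[:,1]>-.05)&(lh[:,0]<.11)
        a=np.minimum(mW.query(lw)[0],t).mean()+np.minimum(mH.query(lh[sel])[0],t).mean()
        b=np.minimum(tW.query(world(gW,p))[0],t).mean()+np.minimum(tH.query(world(gh,p))[0],t).mean()
        lb=loc(barp,p); sb=(abs(lb[:,1])<.12)&((lb[:,1]>.04)|(lb[:,1]<-.045))&(abs(lb[:,0])<.025)
        cb=0
        if sb.sum()>20: cb=np.minimum(np.maximum(abs(lb[sb,0])-.010,0),t).mean()*2
        return (a+b+cb)*1e3
    best=min((minimize(cost,np.array(guess)+d,method='Nelder-Mead',options=dict(initial_simplex=np.array(guess)+d+np.array([[0,0,0],[.006,0,0],[0,.006,0],[0,0,3]]))) for d in ([0,0,0],[.005,0,2],[0,.005,-2],[-.005,-.005,1])),key=lambda r:r.fun)
    p=best.x
    if verbose:
        print('pose',p.round(4),'cost',round(best.fun,3))
        l=loc(gray,p); z=gray[:,2]
        pd=(l[:,0]>.045)&(l[:,0]<.072)&(l[:,1]>.045)&(l[:,1]<.13)&(z>.01)&(z<.034)
        if pd.sum()>5: print('pad face y (pct 1,3,5,10)',np.percentile(l[pd,1],[1,3,5,10]).round(4),pd.sum())
        jw=(l[:,0]>-.02)&(l[:,0]<.09)&(l[:,1]>.07)&(z>.0315)
        if jw.sum()>5: print('jaw top y range',np.percentile(l[jw,1],[1,99]).round(4),np.percentile(l[jw,0],[1,99]).round(4))
        for nm,q in(('v_seat',(.058,.0386)),('squeeze',(-.085,-.002))): print(nm,world(np.array([q]),p)[0].round(4))
    return p
if __name__=='__main__':
    for f in sys.argv[1:]: print(f);fit(f"pics/{f}.npz")
E
python3 fit.py w4 w3 scene0 side0
```

```text
w4
pose [ 0.5733  0.0452 11.2359] cost 6.846
pad face y (pct 1,3,5,10) [0.092  0.0921 0.0922 0.0923] 612
jaw top y range [0.0958 0.1387] [-0.0107  0.0846]
v_seat [0.6226 0.0943]
squeeze [0.4903 0.0266]
w3
pose [ 0.5714  0.0464 11.2552] cost 7.384
pad face y (pct 1,3,5,10) [0.09   0.0903 0.0904 0.0907] 871
jaw top y range [0.0936 0.1374] [-0.0105  0.064 ]
v_seat [0.6208 0.0956]
squeeze [0.4885 0.0279]
scene0
pose [ 0.5755  0.0538 11.3493] cost 8.399
pad face y (pct 1,3,5,10) [0.0865 0.0876 0.0885 0.0911] 130
jaw top y range [0.0942 0.1313] [-0.0109  0.0831]
v_seat [0.6248 0.1031]
squeeze [0.4926 0.0351]
side0
pose [ 0.5682  0.0534 11.9041] cost 12.958
pad face y (pct 1,3,5,10) [0.0837 0.085  0.0861 0.0897] 120
jaw top y range [0.0958 0.13  ] [-0.0078  0.0837]
v_seat [0.617  0.1031]
squeeze [0.4855 0.0339]
```

```bash
cat > ov.py <<'E'
import sys
from h import *
f=sys.argv[1];p=[float(a) for a in sys.argv[2:5]];q=float(sys.argv[5])
z=np.load(f"pics/{f}.npz");im=cv2.cvtColor(z['p'],cv2.COLOR_RGB2BGR)
k=3 if len(sys.argv)>6 else 1
a=np.radians(p[2]);R=np.array([[np.cos(a),-np.sin(a)],[np.sin(a),np.cos(a)]])
def box(x0,x1,y0,y1):return [[x0,y0],[x1,y0],[x1,y1],[x0,y1]]
L=[(box(-34,26,-30,26),34,(0,0,255)),(box(20,85,-12,8),34,(255,0,255)),([[36,8],[80,8],[80,29],[71,29],[58,16],[45,29],[36,29]],33,(0,255,0)),(box(-10,10,26,135-q),20,(255,255,0)),(box(40,76,115-q,137-q),30,(0,255,255)),(box(-15,86,137-q,159-q),34,(255,0,0)),(box(-138,-24,-30,-8),32,(0,128,255))]
big=cv2.resize(im,None,fx=k,fy=k,interpolation=cv2.INTER_CUBIC)
allp=[]
for pts,h,col in L:
    P=np.array(pts)/1e3@R.T+p[:2];P=np.c_[P,np.full(len(P),h/1e3)]
    Cc=P@z['R'].T+z['t'];uv=Cc@z['K'].T;uv=(uv[:,:2]/uv[:,2:]+.5)*k-.5;allp.append(uv)
    cv2.polylines(big,[uv.round().astype(np.int32)],True,col,1)
if k>1:
    a=np.vstack(allp);c=(a.min(0)+a.max(0))/2;x,y=max(int(c[0])-400,0),max(int(c[1])-300,0);big=big[y:y+600,x:x+800]
cv2.imwrite(f"pics/ov_{f}_{sys.argv[6] if k>1 else ''}.png",big)
E
python3 ov.py w4 .5733 .0452 11.24 22.5 a
```

```text
(no output)
```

View pics/ov_w4_a.png

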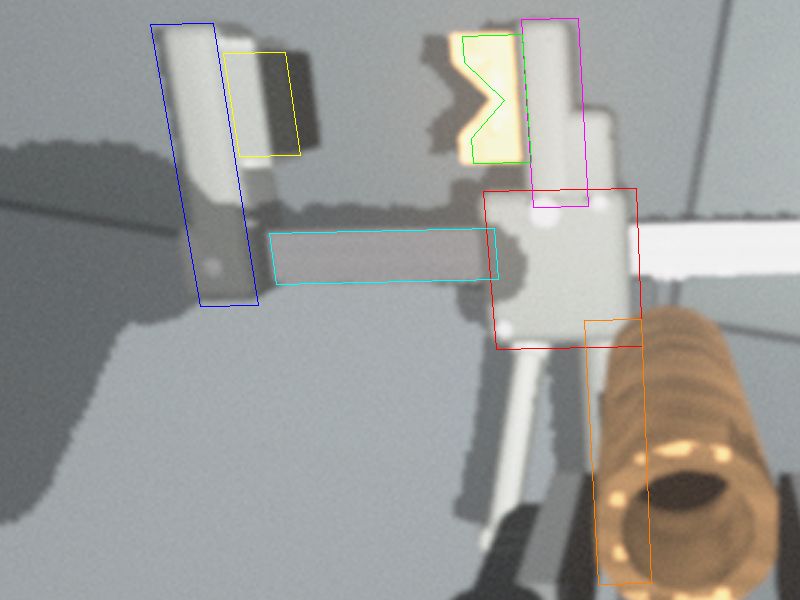

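```bash
cat > ortho.py <<'E'
import sys
from h import *
f=sys.argv[1];p=[float(a) for a in sys.argv[2:5]]
X,c,u,v=cloud(f"pics/{f}.npz")
a=np.radians(p[2]);R=np.array([[np.cos(a),-np.sin(a)],[np.sin(a),np.cos(a)]])
l=(X[:,:2]-p[:2])@R*1e3
s=3.2; X0,X1,Y0,Y1=-145,105,-45,140   # cols: clamp x, rows: -clamp y
W=int((X1-X0)*s);H=int((Y1-Y0)*s);im=np.zeros((H,W,3),np.uint8)
m=(l[:,0]>X0)&(l[:,0]<X1)&(l[:,1]>Y0)&(l[:,1]<Y1)&(X[:,2]>.008)&(X[:,2]<.05)
o=np.argsort(X[m,2])
for q,z,cc in zip(l[m][o],X[m,2][o],c[m][o]):
    cv2.circle(im,(int((q[0]-X0)*s),int((Y1-q[1])*s)),2,tuple(int(k) for k in cc[::-1]),-1)
for gx in range(-140,105,20):
    cv2.line(im,(int((gx-X0)*s),0),(int((gx-X0)*s),H),(0,0,200),1);cv2.putText(im,str(gx),(int((gx-X0)*s),10),0,.35,(0,255,255))
for gy in range(-40,140,20):
    cv2.line(im,(0,int((Y1-gy)*s)),(W,int((Y1-gy)*s)),(0,0,200),1);cv2.putText(im,str(gy),(0,int((Y1-gy)*s)),0,.35,(0,255,255))
cv2.imwrite(f"pics/ort_{f}.png",im)
E
python3 ortho.py w4 .5733 .0452 11.24;python3 ortho.py w3 .5733 .0452 11.24;python3 ortho.py scene0 .5733 .0452 11.24
```

```text
(no output)
```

View pics/ort_w4.png

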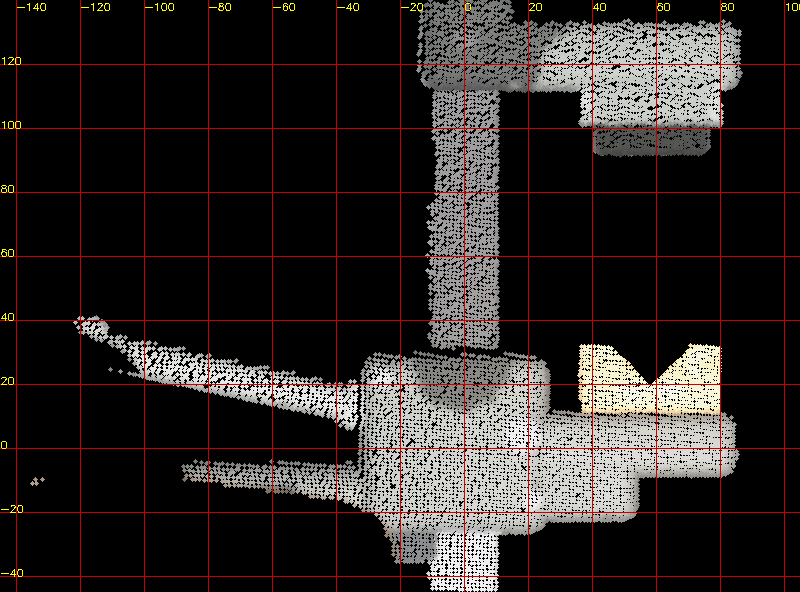

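View pics/ort_w3.png

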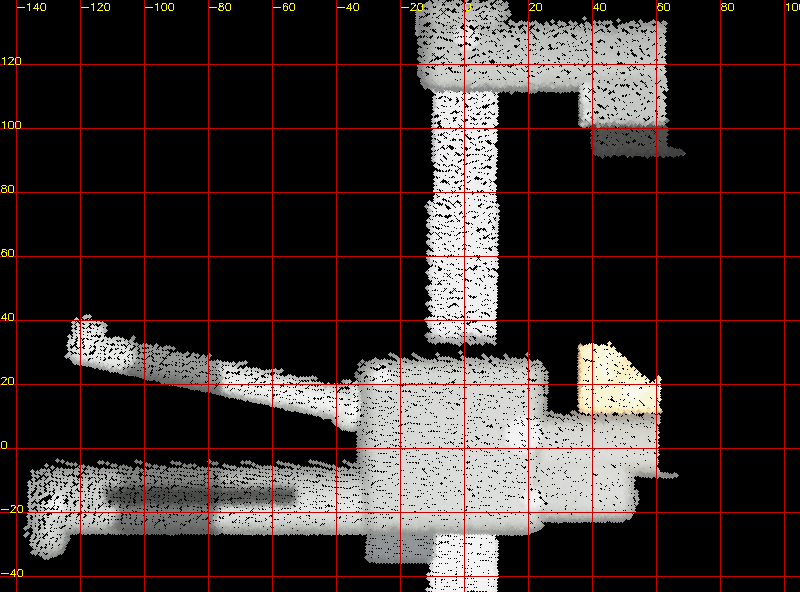

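View pics/ort_scene0.png

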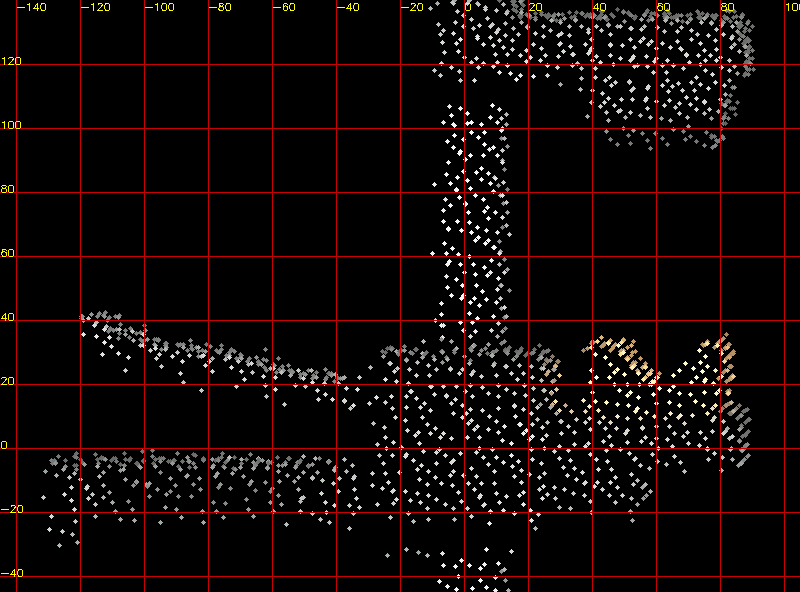

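```bash
python3 - <<'E'
from h import *
from plant import ctrl
s=ctrl.get_state();print(s['eef_pos'])
for f,t in(("w4",(0.5789,-.0014)),("w3",(.497,-.0602))):
    X,c,u,v=cloud(f"pics/{f}.npz")
    hsv=cv2.cvtColor(c[None],cv2.COLOR_RGB2HSV)[0]
    m=(np.hypot(X[:,0]-t[0],X[:,1]-t[1])<.05)&(hsv[:,0]<25)&(hsv[:,1]>60)&(X[:,2]>.05)
    A=X[m];T=A[A[:,2]>np.percentile(A[:,2],99)-.006]
    print(A[:,2].min(),A[:,2].max(),cv2.minEnclosingCircle(T[:,:2].astype(np.float32)))
    Cc=A[A[:,2]<A[:,2].min()+.03]; 
    from scipy.optimize import least_squares
    for lo in(.0,.025,.05):
        B=A[(A[:,2]>A[:,2].max()-.09+lo)&(A[:,2]<A[:,2].max()-.09+lo+.025)]
        if len(B)>30:
            r=least_squares(lambda p:np.hypot(B[:,0]-p[0],B[:,1]-p[1])-.016,t,loss='soft_l1',f_scale=.001);print(lo,len(B),r.x.round(4),abs(r.fun).mean())
mv(s,[.6209,.1026,.15],-78.76)
mv(s,[.6209,.1026,.055],-78.76)
E
```

```text
[ 0.57775618 -0.00169527  0.20242571]
0.14983585101424804 0.2478965677158485 ((0.5790348649024963, -0.0012151411501690745), 0.01753070019185543)
0.0 383 [0.5773 0.001 ] 0.00021200308029128002
0.025 547 [ 5.776e-01 -2.000e-04] 0.00023289326799713476
0.05 1880 [ 0.5831 -0.0024] 0.0026511317708459597
0.11964260354820415 0.21657035605136687 ((0.49714750051498413, -0.05995213985443115), 0.01759929396212101)
0.0 379 [ 0.4955 -0.0578] 0.00021256922154891814
0.025 539 [ 0.4958 -0.0591] 0.00022613221848029826
0.05 1819 [ 0.5012 -0.0611] 0.002711694938991476
turn [ 0.08 -1.24  0.01] shift [-95.2  52.3  60.7]
turn [ 0.08 -1.24  0.01] shift [-95.2 147.3  60.8]
```

>>> step_arm --rows '[[[0, -1.2, 0], [-25, 10, 16], 0.7], [[0, -1.2, 0], [-55, 30, 35], 0.7], [[0, -1.2, 0], [-80, 50, 52], 0.7], [[0, -1.2, 0], [-93, 70, 60], 0.7], [[0, -1.2, 0], [-93, 90, 60], 0.7], [[0, -1.2, 0], [-93, 110, 60], 0.7], [[0, -1.2, 0], [-93, 125, 60], 0.7], [[0, -1.2, 0], [-93, 137, 60], 0.7], [[0, -1.2, 0], [-93, 144, 60], 0.7], [[0, -1.2, 0], [-93, 144, 60], 0.7]]'

```text
time: 4.43
eef_pos: [0.619, 0.1002, 0.0568]
tcp_rot: [0.547, -0.45, 0.448, -0.545]
contact_force: [-0.5, -0.0, -0.3]
opening: 0.347
```

```bash
python3 look.py wrist w5; python3 look.py side s5;  python3 - <<'E'
from h import *
z=np.load('pics/s5.npz')['p'];cv2.imwrite('pics/s5c.png',cv2.resize(cv2.cvtColor(z[100:270,150:360],cv2.COLOR_RGB2BGR),None,fx=3.5,fy=3.5,interpolation=cv2.INTER_CUBIC))
E
```

```text
4.4333 [0.619  0.1002 0.0568] 0.3465375087349903 [-0.48 -0.05 -0.27]
4.4833 [0.6201 0.1004 0.0583] 0.3510650479718011 [ 0.34 -0.51  0.42]
```

View pics/w5.png

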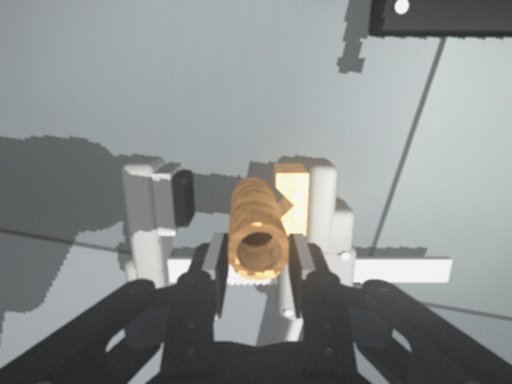

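View pics/s5c.png

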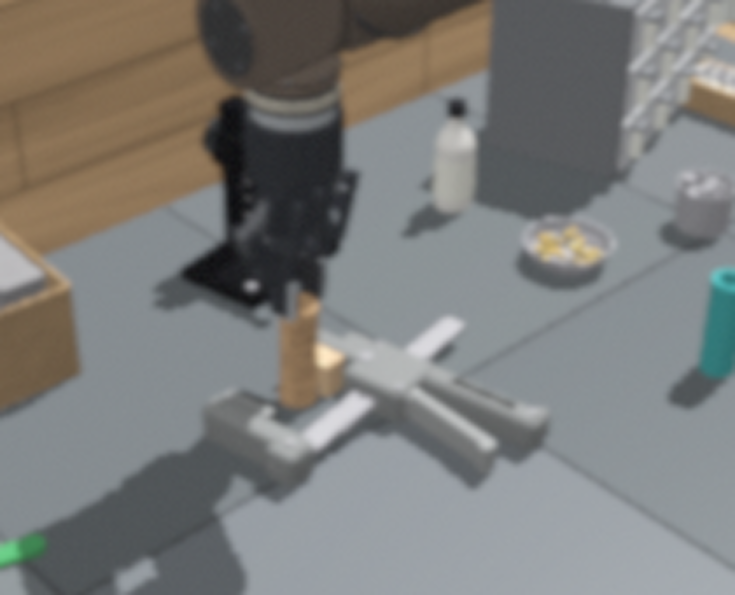

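```bash
python3 - <<'E'
from h import *
from scipy.optimize import least_squares
t=(.619,.100)
X,c,u,v=cloud("pics/w5.npz")
p=np.array([.5726,.0485]);a=np.radians(11.24);R=np.array([[np.cos(a),-np.sin(a)],[np.sin(a),np.cos(a)]])
hsv=cv2.cvtColor(c[None],cv2.COLOR_RGB2HSV)[0]
m=(np.hypot(X[:,0]-t[0],X[:,1]-t[1])<.04)&(hsv[:,0]<25)&(hsv[:,1]>60)&(X[:,2]>.005)
A=X[m];print(A[:,2].max())
l=(A[:,:2]-p)@R; 
for lo in(.01,.035,.045):
    k=(A[:,2]>lo)&(A[:,2]<lo+.02)&(l[:,1]>.034)
    B=l[k]
    r=least_squares(lambda q:np.hypot(B[:,0]-q[0],B[:,1]-q[1])-.016,[.058,.045],loss='soft_l1',f_scale=.001);print(lo,len(B),r.x.round(4),abs(r.fun).mean())
# V apex check
W=(hsv[:,0]<28)&(hsv[:,1]>60)&(X[:,2]>.028)&(X[:,2]<.037); L=(X[W,:2]-p)@R
for x0 in(.037,.045,.055,.06,.07,.078):
    q=L[abs(L[:,0]-x0)<.002]; q=q[q[:,1]<.034]; print(x0,len(q),np.percentile(q[:,1],[2,98]) if len(q)>5 else '')
print(np.percentile(L[L[:,1]<.03][:,0],[1,99]))
E
```

```text
0.12697652096536047
0.01 267 [0.0542 0.0444] 0.00019392853075511876
0.035 363 [0.0544 0.0432] 0.0002044047377824051
0.045 704 [0.0567 0.0503] 0.0035008233979498065
0.037 13 [0.00773013 0.02123466]
0.045 11 [0.00734924 0.00865232]
0.055 27 [0.00781766 0.02170725]
0.06 14 [0.00725267 0.02986289]
0.07 7 [0.00773619 0.02908499]
0.078 7 [0.00748936 0.00840277]
[0.03609547 0.08075955]
```

>>> step_arm --rows '[[[0, 0, 0], [0, 2, 3], 0.7], [[0, 0, 0], [0, 5, 3], 0.7], [[0, 0, 0], [0, 7, 3], 0.7], [[0, 0, 0], [0, 7, 3], 0.7], [[0, 0, 0], [0, 7, 3], 0.7]]'

```text
time: 4.95
eef_pos: [0.6264, 0.1021, 0.0552]
tcp_rot: [-0.545, 0.447, -0.45, 0.548]
contact_force: [-0.5, 1.0, 6.1]
opening: 0.349
```

```bash
python3 look.py side s6;  python3 - <<'E'
from h import *
X,c,u,v=cloud("pics/s6.npz");hsv=cv2.cvtColor(c[None],cv2.COLOR_RGB2HSV)[0]
z=np.load('pics/s6.npz')['p'];cv2.imwrite('pics/s6c.png',cv2.resize(cv2.cvtColor(z[170:240,200:290],cv2.COLOR_RGB2BGR),None,fx=8,fy=8,interpolation=cv2.INTER_CUBIC))
E
```

```text
4.95 [0.6264 0.1021 0.0552] 0.348977042582458 [-0.54  0.95  6.09]
```

View pics/s6c.png

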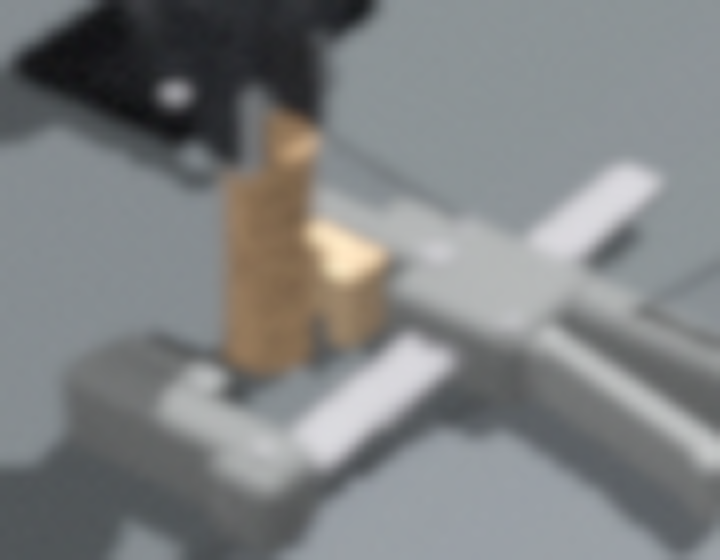

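>>> step_arm --rows '[[[0, 0, 0], [0, -2, 0], 0.7], [[0, 0, 0], [0, -2, 0], 0.7], [[0, 0, 0], [0, -2, 0], 0.5], [[0, 0, 0], [0, -2, 0], 0.3], [[0, 0, 0], [0, -2, 0], 0], [[0, 0, 0], [0, -2, 0], 0], [[0, 0, 0], [0, -2, 0], 0], [[0, 0, 0], [0, -2, 0], 0], [[0, 0, 0], [0, -30, 0], 0], [[0, 0, 0], [0, -65, 0], 0]]'

```text
time: 5.83
eef_pos: [0.6205, 0.1018, 0.1131]
tcp_rot: [0.549, -0.451, 0.446, -0.544]
contact_force: [-0.1, 0.1, -0.3]
opening: 1.002
```

>>> step_arm --rows '[[[0, 0, 0], [0, -35, 0], 0], [[0, 0, 0], [0, -60, 0], 0], [[0, 0, 0], [0, -60, 0], 0], [[0, 0, 0], [0, -60, 0], 0]]'

```text
time: 6.17
eef_pos: [0.6252, 0.1019, 0.1796]
tcp_rot: [-0.545, 0.447, -0.45, 0.548]
contact_force: [0.7, 0.1, -0.3]
opening: 1.0
```

```bash
python3 look.py wrist w7; python3 ortho.py w7 .5726 .0485 11.24; python3 cork.py w7 .621 .103
```

```text
6.1667 [0.6252 0.1019 0.1796] 0.9995261069532351 [ 0.72  0.14 -0.28]
1598 [0.59963247 0.0622237  0.0100263 ] [0.64999972 0.12108397 0.09335066]
top ring 583 [0.62342902 0.10556734] [0.03120542 0.03087536] 0.0908540403432223 enclosing ((0.6235392093658447, 0.1051015630364418), 0.01617126725614071)
```

View pics/w7.png

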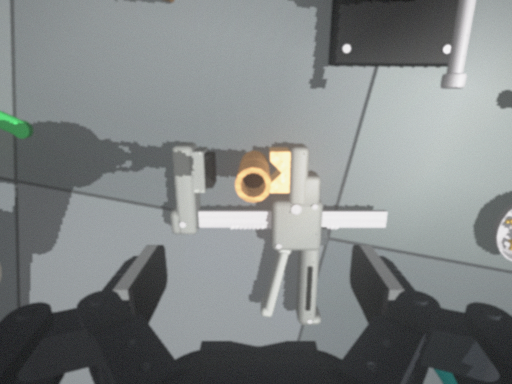

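View pics/ort_w7.png

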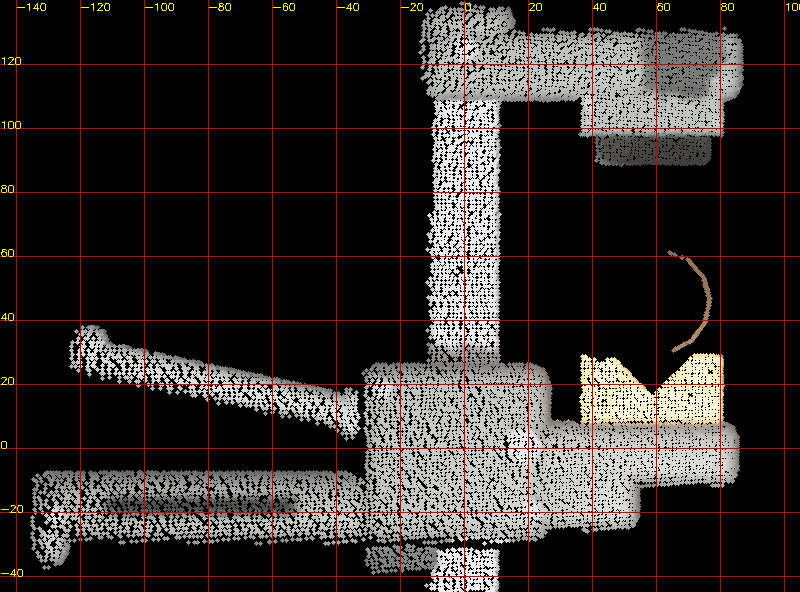

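```bash
python3 - <<'E'
from h import *
from plant import ctrl
s=ctrl.get_state()
mv(s,[.4893,.0298,.12],-78.76); mv(s,[.4893,.0298,.004],-78.76)
E
```

```text
turn [-0.02 -0.01  0.  ] shift [  44.5   57.  -145.9]
turn [-0.02 -0.01  0.  ] shift [  44.5  173.  -145.9]
```

>>> step_arm --rows '[[[0, 0, 0], [10, 0, -36], 0], [[0, 0, 0], [22, 10, -74], 0], [[0, 0, 0], [34, 25, -111], 0], [[0, 0, 0], [44, 50, -144], 0], [[0, 0, 0], [44, 85, -144], 0], [[0, 0, 0], [44, 115, -144], 0], [[0, 0, 0], [44, 115, -144], 0], [[0, 0, 0], [44, 115, -144], 0]]'

```text
time: 6.88
eef_pos: [0.4882, 0.031, 0.0591]
tcp_rot: [0.548, -0.451, 0.446, -0.545]
contact_force: [0.2, -0.4, -0.5]
opening: 0.999
```

```bash
python3 look.py wrist w8 .4893 .0298 .004 -78.76; python3 ortho.py w8 .5726 .0485 11.24
```

```text
6.8833 [0.4882 0.031  0.0591] 0.9988821449331237 [ 0.16 -0.37 -0.51]
turn [ 0.41 -0.02 -0.15] shift [ 1.5 55.   1.2]
```

View pics/w8.png

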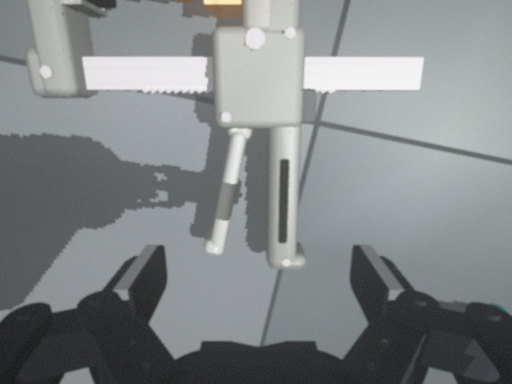

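View pics/ort_w8.png

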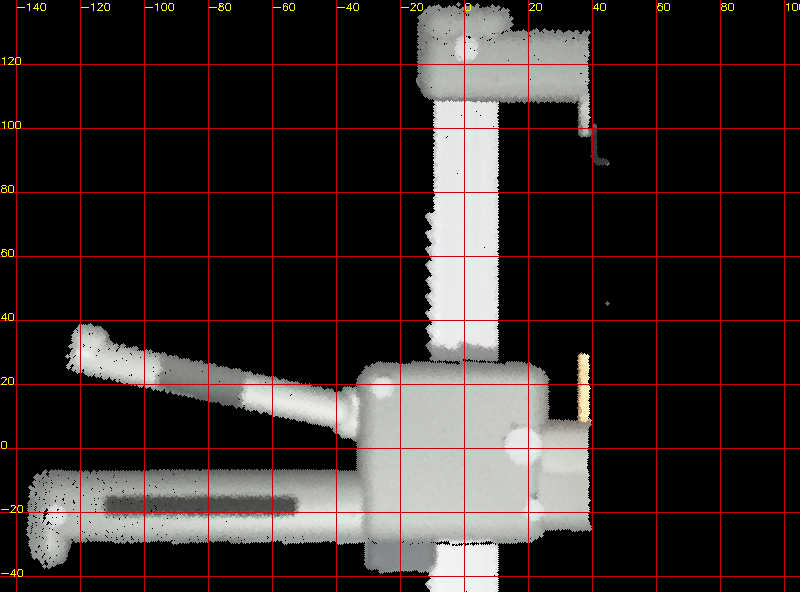

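>>> step_arm --rows '[[[0, 0, 0], [0, 20, 1], 0], [[0, 0, 0], [0, 40, 1], 0], [[0, 0, 0], [0, 52, 1], 0], [[0, 0, 0], [0, 55, 1], 0], [[0, 0, 0], [0, 55, 1], 0.15], [[0, 0, 0], [0, 55, 1], 0.25], [[0, 0, 0], [0, 55, 1], 0.3], [[0, 0, 0], [0, 55, 1], 0.3]]'

```text
time: 7.6
eef_pos: [0.4934, 0.0308, 0.0085]
tcp_rot: [-0.546, 0.448, -0.45, 0.547]
contact_force: [0.7, 0.4, 1.0]
opening: 0.697
```

```bash
python3 look.py wrist w9; python3 ortho.py w9 .5726 .0485 11.24
```

```text
7.6 [0.4934 0.0308 0.0085] 0.6968678654805301 [0.71 0.39 0.97]
```

View pics/w9.png

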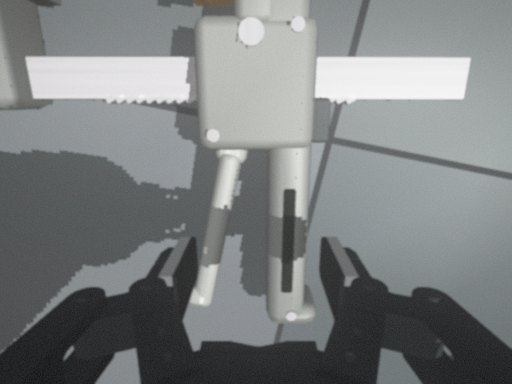

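View pics/ort_w9.png

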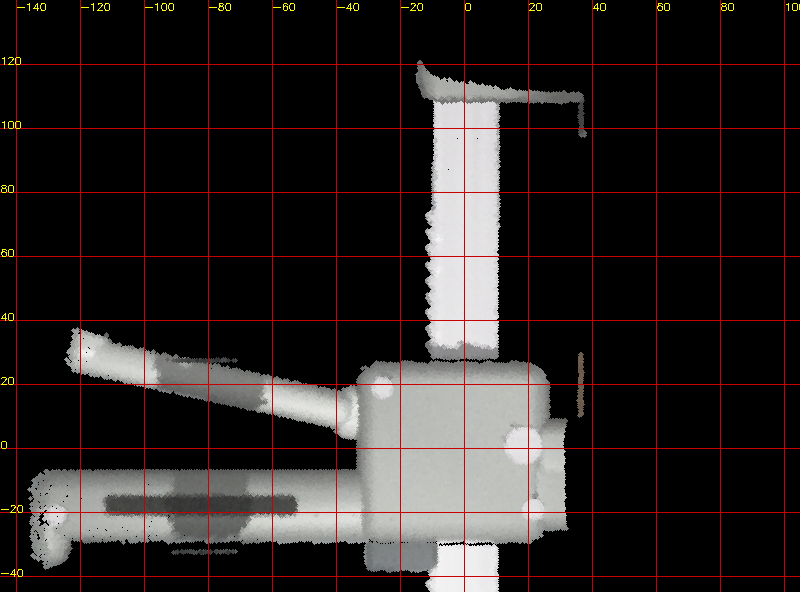

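>>> step_arm --rows '[[[0, 0, 0], [1, 3, -4], 0.34], [[0, 0, 0], [3, 3, -4], 0.4], [[0, 0, 0], [5, 3, -4], 0.46], [[0, 0, 0], [8, 3, -4], 0.52], [[0, 0, 0], [10, 3, -4], 0.58], [[0, 0, 0], [11, 3, -4], 0.62], [[0, 0, 0], [11, 3, -4], 0.62]]' --newtons 20

```text
time: 8.23
eef_pos: [0.4904, 0.019, 0.004]
tcp_rot: [-0.546, 0.449, -0.449, 0.546]
contact_force: [-0.1, 0.6, -0.8]
opening: 0.38
```

```bash
python3 look.py wrist w10; python3 ortho.py w10 .5726 .0485 11.24
```

```text
8.2333 [0.4904 0.019  0.004 ] 0.3803525694861181 [-0.12  0.63 -0.75]
```

View pics/ort_w10.png

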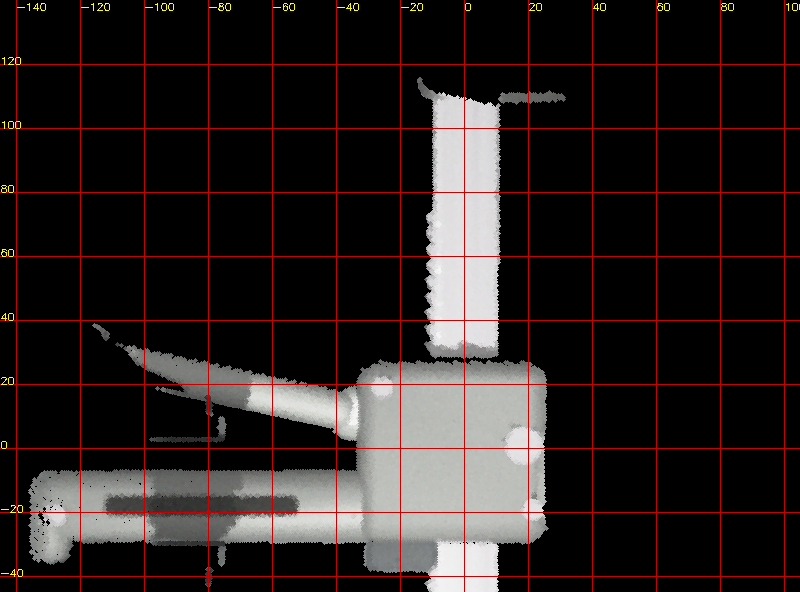

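View pics/w10.png

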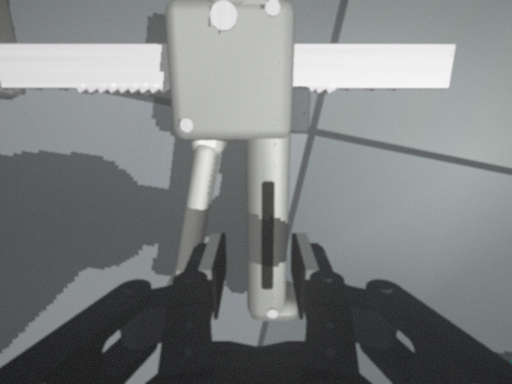

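```bash
python3 look.py side s10;  python3 - <<'E'
from h import *
z=np.load('pics/s10.npz')['p'];cv2.imwrite('pics/s10c.png',cv2.resize(cv2.cvtColor(z[140:260,200:340],cv2.COLOR_RGB2BGR),None,fx=5,fy=5,interpolation=cv2.INTER_CUBIC))
E
```

```text
8.2833 [0.4904 0.0191 0.004 ] 0.3767273226370938 [ 0.36 -0.95 -0.94]
```

View pics/s10c.png

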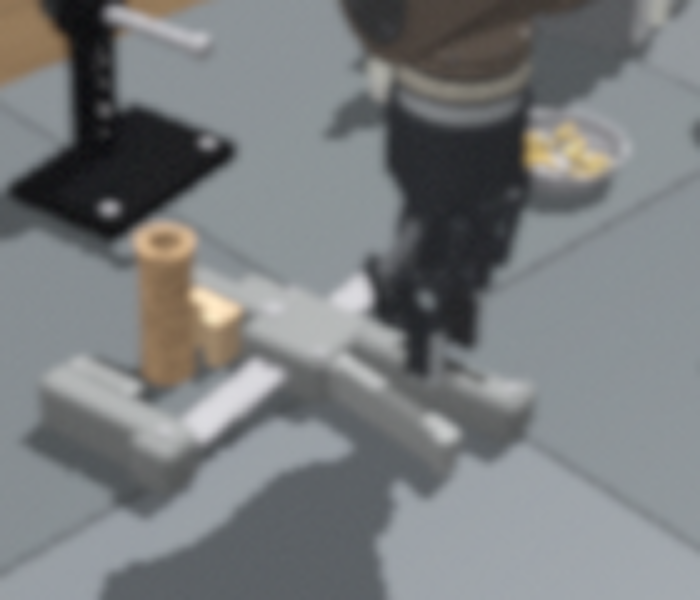

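```bash
python3 - <<'E'
from h import *
p=np.array([.5726,.0485]);a=np.radians(11.24);R=np.array([[np.cos(a),-np.sin(a)],[np.sin(a),np.cos(a)]])
for f in("w9","w10"):
    X,c,u,v=cloud(f"pics/{f}.npz"); l=(X[:,:2]-p)@R*1e3
    # visible pads in image: dump along columns at pad pixels
    z=np.load(f"pics/{f}.npz");d=z['d']
    i=np.full(d.shape,-1);i[v,u]=np.arange(len(u))
    for (r0,c0,c1) in ((245,150,240),(260,150,240),(245,280,360),(275,280,360)):
        print(f,r0,[(q,l[i[r0,q]].round(0).tolist(),round(X[i[r0,q],2]*1e3)) for q in range(c0,c1,6) if i[r0,q]>=0])
E
```

```text
w9 245 [(150, [-100.0, 67.0], 0), (156, [-99.0, 63.0], 2), (162, [-99.0, 59.0], 2), (168, [-99.0, 55.0], 2), (174, [-99.0, 51.0], 2), (180, [-71.0, 32.0], 59), (186, [-71.0, 29.0], 60), (192, [-72.0, 27.0], 57), (198, [-100.0, 36.0], 0), (204, [-85.0, 27.0], 30), (210, [-85.0, 23.0], 31), (216, [-84.0, 20.0], 32), (222, [-85.0, 17.0], 30), (228, [-100.0, 17.0], 2), (234, [-99.0, 13.0], 3)]
w9 260 [(150, [-111.0, 68.0], 1), (156, [-110.0, 64.0], 1), (162, [-74.0, 38.0], 66), (168, [-71.0, 34.0], 73), (174, [-71.0, 31.0], 72), (180, [-71.0, 29.0], 73), (186, [-73.0, 27.0], 69), (192, [-79.0, 28.0], 58), (198, [-110.0, 36.0], 3), (204, [-94.0, 27.0], 31), (210, [-93.0, 24.0], 33), (216, [-94.0, 21.0], 31), (222, [-110.0, 21.0], 2), (228, [-110.0, 17.0], 1), (234, [-110.0, 13.0], 2)]
w9 245 [(280, [-84.0, -14.0], 32), (286, [-83.0, -17.0], 34), (292, [-83.0, -20.0], 35), (298, [-84.0, -24.0], 33), (304, [-85.0, -27.0], 31), (310, [-100.0, -36.0], 1), (316, [-100.0, -40.0], 2), (322, [-75.0, -32.0], 51), (328, [-71.0, -33.0], 59), (334, [-71.0, -36.0], 60), (340, [-71.0, -38.0], 60), (346
[... 1329 characters left out ...]
, -30.0], 41), (298, [-76.0, -31.0], 55), (304, [-76.0, -34.0], 54), (310, [-75.0, -36.0], 55), (316, [-80.0, -41.0], 46), (322, [-102.0, -53.0], 2), (328, [-103.0, -57.0], 2), (334, [-102.0, -61.0], 2), (340, [-102.0, -65.0], 2), (346, [-103.0, -69.0], 2), (352, [-102.0, -72.0], 2), (358, [-102.0, -76.0], 3)]
w10 275 [(280, [-105.0, -25.0], 32), (286, [-108.0, -29.0], 27), (292, [-97.0, -30.0], 46), (298, [-83.0, -30.0], 67), (304, [-78.0, -31.0], 76), (310, [-78.0, -33.0], 76), (316, [-75.0, -34.0], 81), (322, [-74.0, -36.0], 82), (328, [-73.0, -38.0], 83), (334, [-73.0, -40.0], 83), (340, [-75.0, -43.0], 80), (346, [-124.0, -70.0], 1), (352, [-124.0, -74.0], 1), (358, [-124.0, -78.0], 2)]
```

```bash
python3 - <<'E'
from h import *
p=np.array([.5726,.0485]);a=np.radians(11.24);R=np.array([[np.cos(a),-np.sin(a)],[np.sin(a),np.cos(a)]])
for f,t in(("w9",.0085),("w10",.004),("w8",.0591),("w7",.1796)):
    X,c,u,v=cloud(f"pics/{f}.npz"); l=(X[:,:2]-p)@R*1e3
    m=(v>225)&(X[:,2]>t+.01)&(l[:,0]<-60 if f!="w7" else True)&(X[:,2]>.036)
    if f=="w7": m&=(np.hypot(X[:,0]-.6235,X[:,1]-.105)>.02)
    zz=X[m,2]*1e3
    k=np.argsort(zz)[:400:40]
    print(f,t,len(zz),np.percentile(zz,[0,.5,1,2,5]).round(1),[(int(u[m][j]),int(v[m][j])) for j in k])
from plant import ctrl
print(ctrl.get_state()['eef_pos'])
E
```

```text
w9 0.0085 37996 [46.1 51.6 54.4 58.5 68.8] [(196, 240), (320, 262), (320, 272), (195, 244), (195, 253), (323, 241), (184, 239), (324, 239), (194, 250), (194, 256)]
w10 0.004 38762 [37.2 44.6 47.5 52.9 65.6] [(226, 247), (225, 238), (304, 233), (211, 234), (225, 262), (294, 235), (292, 270), (216, 236), (292, 276), (298, 236)]
w8 0.0591 36589 [104.7 108.8 110.9 114.3 122.2] [(350, 272), (166, 262), (165, 262), (163, 246), (351, 283), (354, 257), (163, 256), (353, 275), (162, 253), (150, 246)]
w7 0.1796 31592 [225.4 229.  231.  234.  241.2] [(165, 252), (351, 268), (164, 256), (167, 281), (166, 284), (163, 261), (162, 255), (352, 277), (355, 254), (163, 265)]
[0.49033884 0.01921232 0.00394395]
```

```bash
python3 - <<'E'
from h import *
p=np.array([.5726,.0485]);a=np.radians(11.24);R=np.array([[np.cos(a),-np.sin(a)],[np.sin(a),np.cos(a)]])
z=np.load("pics/s10.npz");X,c,u,v=cloud("pics/s10.npz");l=(X[:,:2]-p)@R*1e3
i=np.full(z['d'].shape,-1);i[v,u]=np.arange(len(u))
for col in (280,282,284,286,292):
    print(col,[(r,l[i[r,col]].round(0).tolist(),round(X[i[r,col],2]*1e3)) for r in range(196,224,2) if i[r,col]>=0])
big=cv2.resize(cv2.cvtColor(z['p'][180:240,255:315],cv2.COLOR_RGB2BGR),None,fx=10,fy=10,interpolation=cv2.INTER_CUBIC);cv2.imwrite('pics/s10d.png',big)
E
```

```text
280 [(196, [-99.0, 54.0], 132), (198, [-97.0, 50.0], 123), (200, [-96.0, 48.0], 115), (202, [-94.0, 44.0], 105), (204, [-87.0, 32.0], 88), (206, [-88.0, 33.0], 82), (208, [-56.0, -19.0], 30), (210, [-62.0, -9.0], 32), (212, [-64.0, -7.0], 27), (214, [-65.0, -7.0], 20), (216, [-66.0, -4.0], 15), (218, [-67.0, -5.0], 8), (220, [-84.0, 23.0], 27), (222, [-88.0, 29.0], 26)]
282 [(196, [-99.0, 44.0], 126), (198, [-100.0, 44.0], 120), (200, [-99.0, 42.0], 112), (202, [-99.0, 43.0], 106), (204, [-99.0, 42.0], 99), (206, [-94.0, 33.0], 85), (208, [-84.0, 16.0], 64), (210, [-86.0, 18.0], 59), (212, [-86.0, 19.0], 53), (214, [-87.0, 19.0], 47), (216, [-70.0, -9.0], 14), (218, [-72.0, -7.0], 9), (220, [-89.0, 21.0], 28), (222, [-93.0, 28.0], 27)]
284 [(196, [-88.0, 16.0], 105), (198, [-17.0, -102.0], 0), (200, [-100.0, 35.0], 108), (202, [-98.0, 31.0], 99), (204, [-99.0, 32.0], 94), (206, [-99.0, 32.0], 87), (208, [-92.0, 18.0], 69), (212, [-93.0, 20.0], 57), (214, [-93.0, 18.0], 48), (216, [-78.0, -7.0], 19), (218, [-79.0, -5.0], 14), (220, [-80.0, -5.0], 7), (222, [-100.0, 28.0], 30)]
286 [(196, [-92.0, 12.0], 105), (198, [-93.0, 13.0], 99), (200, [-27.0, -99.0], -2), (202, [-96.0, 17.0], 89), (204, [-98.0, 20.0], 86), (206, [-97.0, 17.0], 77), (208, [-94.0, 13.0], 66), (210, [-95.0, 13.0], 60), (212, [-96.0, 14.0], 55), (214, [-95.0, 11.0], 45), (216, [-96.0, 12.0], 39), (218, [-87.0, -3.0], 18), (220, [-87.0, -4.0], 11), (222, [-82.0, -13.0], -4)]
292 [(196, [-104.0, 1.0], 104), (198, [-89.0, -26.0], 75), (200, [-87.0, -30.0], 65), (202, [-88.0, -29.0], 59), (204, [-88.0, -29.0], 53), (206, [-88.0, -30.0], 44), (208, [-89.0, -30.0], 38), (210, [-68.0, -67.0], -1), (212, [-91.0, -27.0], 27), (214, [-98.0, -16.0], 29), (216, [-102.0, -9.0], 29), (218, [-103.0, -9.0], 23), (220, [-105.0, -7.0], 18), (222, [-106.0, -6.0], 12)]
```

View pics/s10d.png

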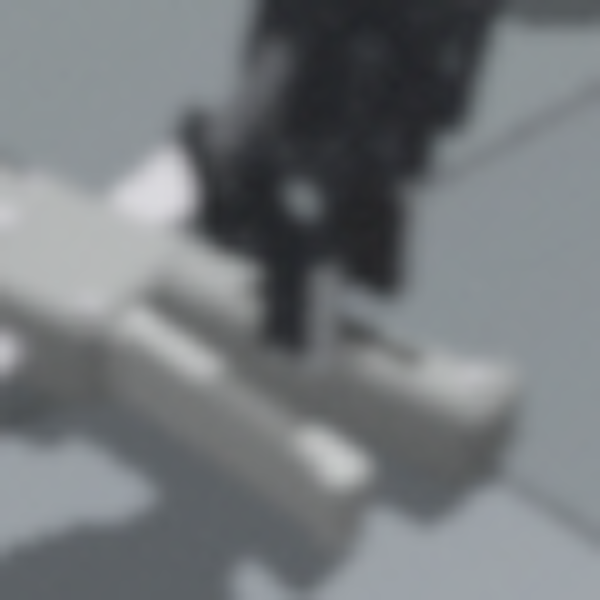

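>>> step_arm --rows '[[[0, 0, 0], [-5, 0, 0], 0.4], [[0, 0, 0], [-11, 0, 0], 0.2], [[0, 0, 0], [-11, 0, 0], 0.1], [[0, 0, 0], [-11, 0, 0], 0.1], [[0, 0, 0], [-11, 8, 0], 0.1], [[0, 0, 0], [-11, 16, 0], 0.1], [[0, 0, 0], [-11, 22, 0], 0.1], [[0, 0, 0], [-11, 26, 0], 0.1], [[0, 0, 0], [-11, 26, 0], 0.1], [[0, 0, 0], [-11, 26, 0], 0.1]]'

```text
time: 9.17
eef_pos: [0.4877, 0.0301, -0.0227]
tcp_rot: [0.547, -0.449, 0.448, -0.546]
contact_force: [-0.2, 0.4, 0.4]
opening: 0.9
```

```bash
python3 look.py wrist w11; python3 ortho.py w11 .5726 .0485 11.24; python3 look.py side s11;  python3 - <<'E'
from h import *
z=np.load('pics/s11.npz')['p'];cv2.imwrite('pics/s11c.png',cv2.resize(cv2.cvtColor(z[170:250,240:340],cv2.COLOR_RGB2BGR),None,fx=7,fy=7,interpolation=cv2.INTER_CUBIC))
E
```

```text
9.1667 [ 0.4877  0.0301 -0.0227] 0.8999283125136383 [-0.23  0.37  0.39]
9.2167 [ 0.4881  0.03   -0.0222] 0.900224539193956 [-0.72 -0.23  0.1 ]
```

View pics/w11.png

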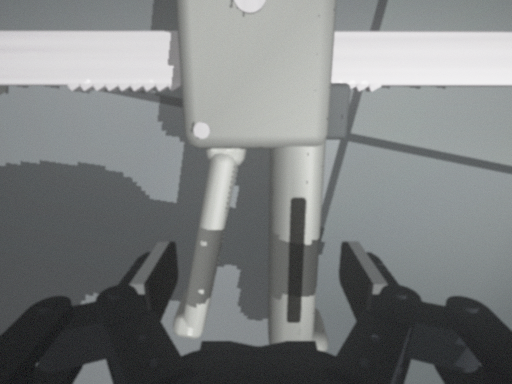

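View pics/s11c.png

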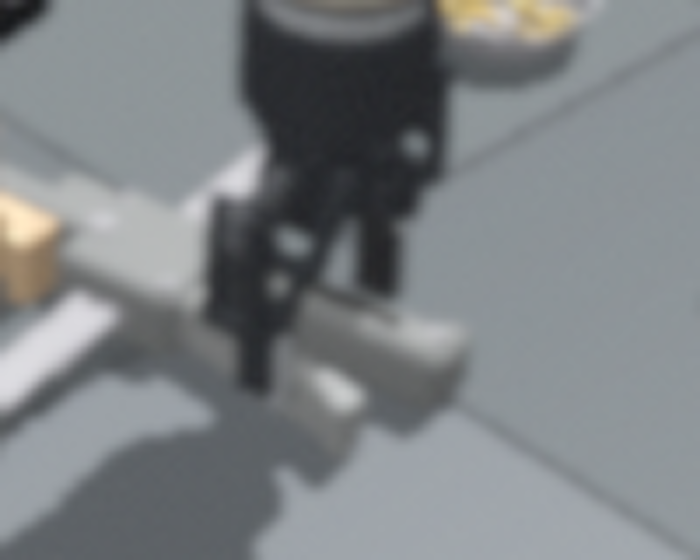

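>>> step_arm --rows '[[[0, 0, 0], [0, 2, 0], 0.2], [[0, 0, 0], [0, 4, 0], 0.3], [[0, 0, 0], [2, 4, 0], 0.36], [[0, 0, 0], [4, 4, 0], 0.42], [[0, 0, 0], [7, 4, 0], 0.48], [[0, 0, 0], [9, 4, 0], 0.54], [[0, 0, 0], [11, 4, 0], 0.6], [[0, 0, 0], [11, 4, 0], 0.63], [[0, 0, 0], [11, 4, 0], 0.63]]' --newtons 20

```text
time: 10.02
eef_pos: [0.4907, 0.0184, -0.0251]
tcp_rot: [0.547, -0.448, 0.449, -0.547]
contact_force: [-2.8, -1.1, 7.3]
opening: 0.394
```

```bash
python3 look.py wrist w12; python3 look.py scene c12;python3 ortho.py w12 .5726 .0485 11.24;python3 ortho.py c12 .5726 .0485 11.24
```

```text
10.0167 [ 0.4907  0.0184 -0.0251] 0.39437895824343777 [-2.81 -1.13  7.28]
10.0667 [ 0.4907  0.0184 -0.0251] 0.3944935210874278 [-3.37 -0.62  8.19]
```

View pics/w12.png

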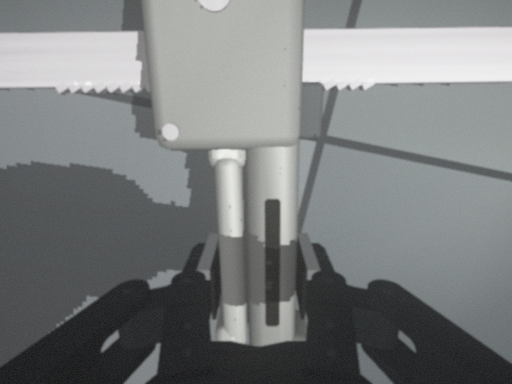

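View pics/ort_w12.png

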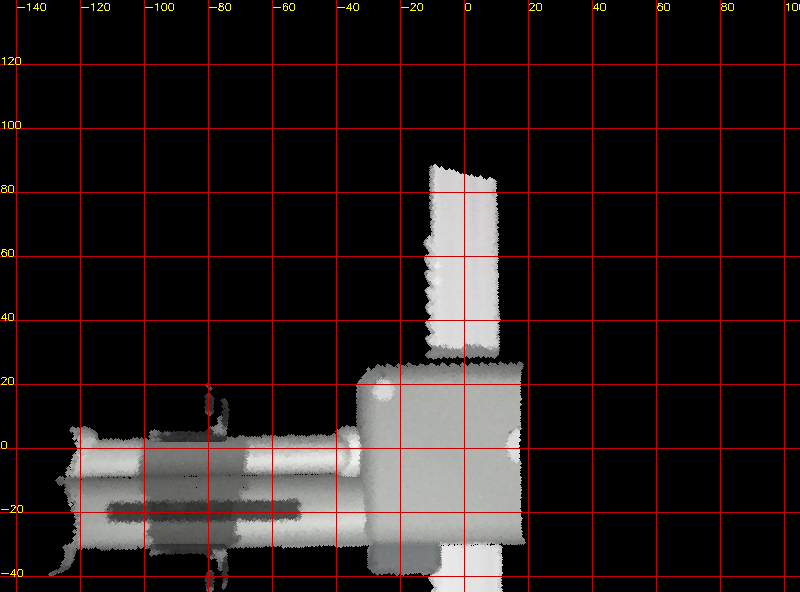

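View pics/ort_c12.png

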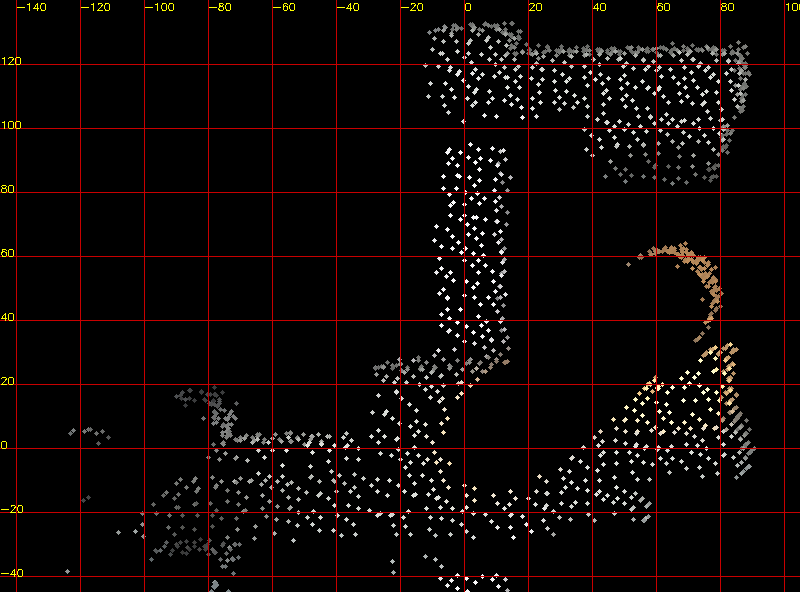

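>>> step_arm --rows '[[[0, 0, 0], [-5, -1, 0], 0.5], [[0, 0, 0], [-10, -2, 0], 0.36], [[0, 0, 0], [-11, -2, 0], 0.28], [[0, 0, 0], [-11, -2, 0], 0.28], [[0, 0, 0], [-9, -2, 0], 0.36], [[0, 0, 0], [-7, -2, 0], 0.42], [[0, 0, 0], [-4, -2, 0], 0.48], [[0, 0, 0], [-2, -2, 0], 0.54], [[0, 0, 0], [0, -2, 0], 0.6], [[0, 0, 0], [0, -2, 0], 0.63]]'

```text
time: 10.95
eef_pos: [0.4909, 0.0184, -0.023]
tcp_rot: [0.547, -0.448, 0.449, -0.547]
contact_force: [-3.9, -0.0, 8.4]
opening: 0.39
```

```bash
python3 look.py wrist w13; python3 ortho.py w13 .5726 .0485 11.24
```

```text
10.95 [ 0.4909  0.0184 -0.023 ] 0.3896894385678708 [-3.92 -0.    8.35]
```

View pics/ort_w13.png

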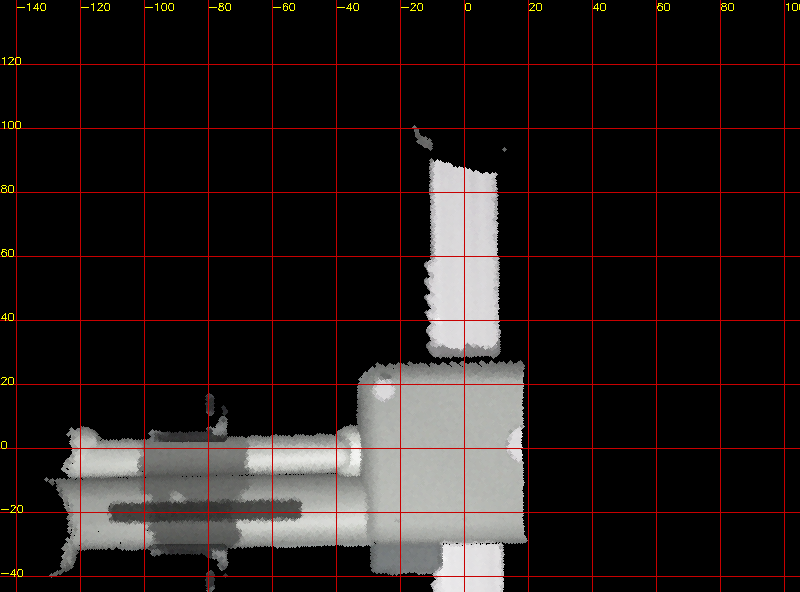

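>>> step_arm --rows '[[[0, 0, 0], [-5, 0, 0], 0.5], [[0, 0, 0], [-10, 0, 0], 0.36], [[0, 0, 0], [-11, 0, 0], 0.28], [[0, 0, 0], [-11, 0, 0], 0.28], [[0, 0, 0], [-9, 0, 0], 0.36], [[0, 0, 0], [-7, 0, 0], 0.42], [[0, 0, 0], [-4, 0, 0], 0.48], [[0, 0, 0], [-2, 0, 0], 0.54], [[0, 0, 0], [0, 0, 0], 0.6], [[0, 0, 0], [0, 0, 0], 0.63]]'

```text
time: 11.83
eef_pos: [0.4909, 0.0185, -0.023]
tcp_rot: [0.547, -0.448, 0.449, -0.547]
contact_force: [-3.1, 0.5, 8.2]
opening: 0.39
```

```bash
python3 look.py wrist w14; python3 ortho.py w14 .5726 .0485 11.24; python3 look.py scene c14;python3 ortho.py c14 .5726 .0485 11.24; python3 cork.py c14 .623 .105
```

```text
11.8333 [ 0.4909  0.0185 -0.023 ] 0.38990884563819667 [-3.07  0.54  8.2 ]
11.8833 [ 0.4909  0.0185 -0.023 ] 0.39402701602862483 [-3.02 -0.37  7.56]
418 [0.58000624 0.07340377 0.01005833] [0.6530812 0.1356826 0.0934605]
top ring 62 [0.62574971 0.10785744] [0.03095109 0.03125273] 0.08916504625972256 enclosing ((0.6259251832962036, 0.1083771362900734), 0.016516083851456642)
```

View pics/ort_w14.png

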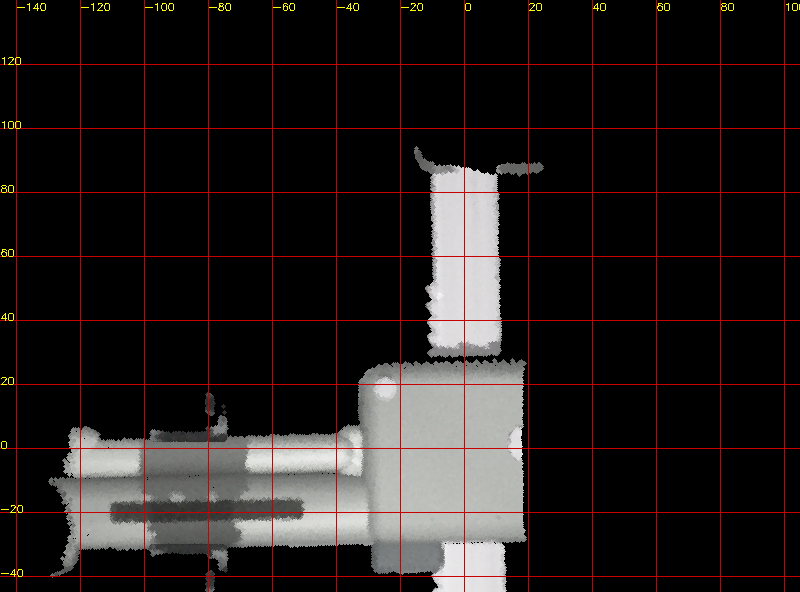

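View pics/ort_c14.png

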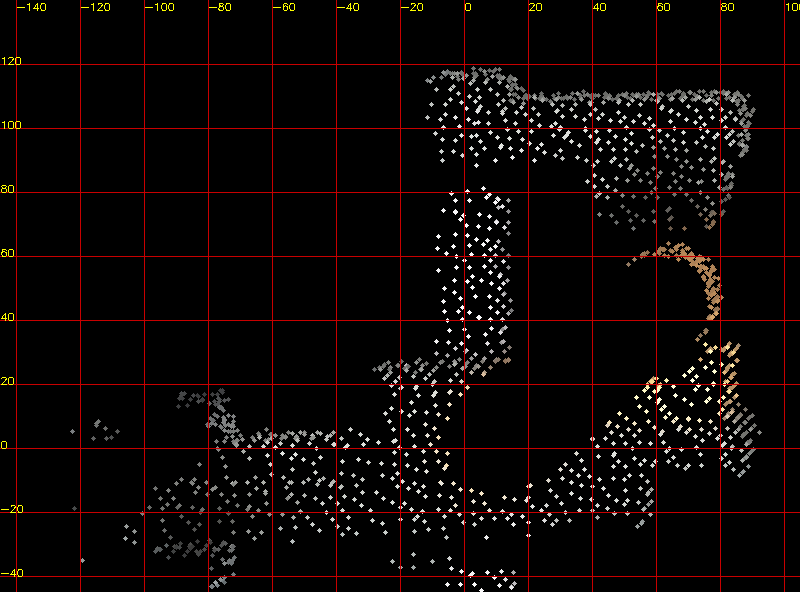

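>>> step_arm --rows '[[[0, 0, 0], [-5, 0, 0], 0.5], [[0, 0, 0], [-10, 0, 0], 0.36], [[0, 0, 0], [-11, 0, 0], 0.28], [[0, 0, 0], [-11, 0, 0], 0.28], [[0, 0, 0], [-9, 0, 0], 0.36], [[0, 0, 0], [-7, 0, 0], 0.42], [[0, 0, 0], [-4, 0, 0], 0.48], [[0, 0, 0], [-2, 0, 0], 0.54], [[0, 0, 0], [0, 0, 0], 0.6], [[0, 0, 0], [0, 0, 0], 0.63]]'

```text
time: 12.77
eef_pos: [0.4909, 0.0186, -0.023]
tcp_rot: [0.547, -0.448, 0.449, -0.547]
contact_force: [-2.8, -0.5, 7.3]
opening: 0.393
```

```bash
python3 look.py wrist w15; python3 ortho.py w15 .5726 .0485 11.24; python3 look.py scene c15;python3 ortho.py c15 .5726 .0485 11.24; python3 cork.py c15 .623 .105
```

```text
12.7667 [ 0.4909  0.0186 -0.023 ] 0.3929830154106628 [-2.77 -0.51  7.28]
12.8167 [ 0.4909  0.0185 -0.023 ] 0.3954899565811912 [-3.68 -0.22  8.7 ]
406 [0.5774976  0.07074343 0.01007469] [0.65305155 0.12853608 0.09277884]
top ring 67 [0.62536908 0.1071009 ] [0.03209133 0.03013253] 0.0885797143506524 enclosing ((0.6255029439926147, 0.10686378180980682), 0.01726183481514454)
```

View pics/ort_w15.png

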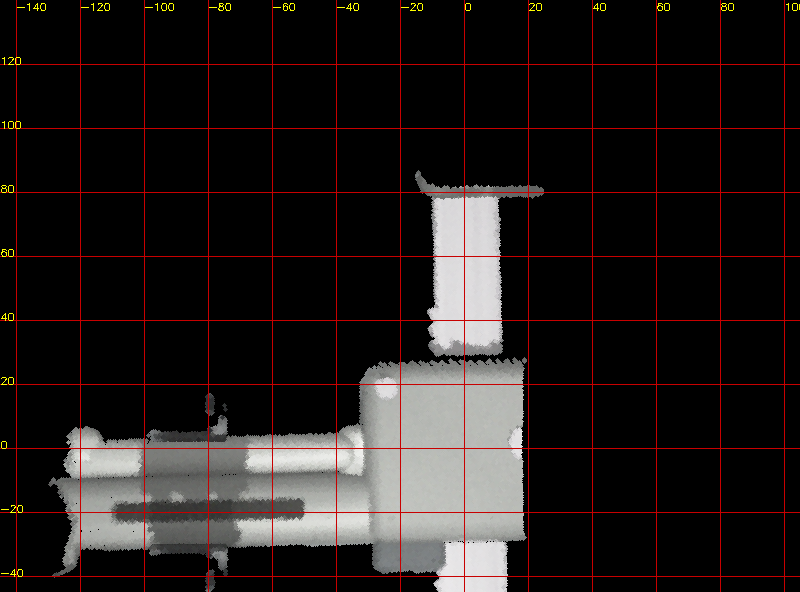

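View pics/ort_c15.png

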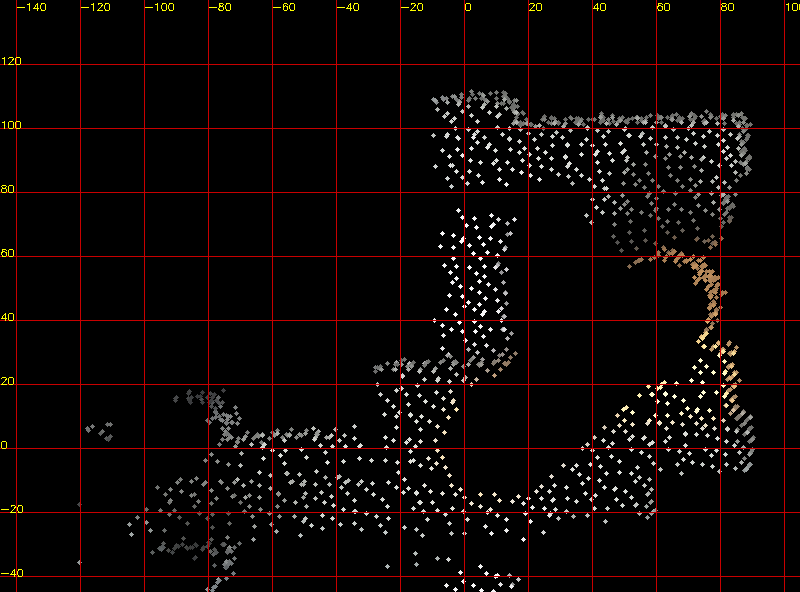

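>>> step_arm --rows '[[[0, 0, 0], [-5, 0, 0], 0.5], [[0, 0, 0], [-10, 0, 0], 0.36], [[0, 0, 0], [-11, 0, 0], 0.28], [[0, 0, 0], [-11, 0, 0], 0.28], [[0, 0, 0], [-9, 0, 0], 0.36], [[0, 0, 0], [-7, 0, 0], 0.42], [[0, 0, 0], [-4, 0, 0], 0.48], [[0, 0, 0], [-2, 0, 0], 0.54], [[0, 0, 0], [0, 0, 0], 0.6], [[0, 0, 0], [0, 0, 0], 0.63]]'

```text
time: 13.7
eef_pos: [0.4907, 0.0185, -0.0226]
tcp_rot: [0.547, -0.448, 0.448, -0.546]
contact_force: [-5.3, 0.4, 11.4]
opening: 0.403
```

```bash
python3 look.py wrist w16; python3 ortho.py w16 .5726 .0485 11.24; python3 look.py scene c16;python3 ortho.py c16 .5726 .0485 11.24; python3 cork.py c16 .623 .105
```

```text
13.7 [ 0.4907  0.0185 -0.0226] 0.4030694632546269 [-5.33  0.39 11.42]
13.75 [ 0.4907  0.0185 -0.0226] 0.40426658476075317 [-5.31 -0.6  11.12]
387 [0.58423606 0.07732451 0.0100458 ] [0.65398237 0.12790553 0.09218902]
top ring 70 [0.62670236 0.10376789] [0.0305264 0.031846 ] 0.08836704397620124 enclosing ((0.6276929378509521, 0.1027146503329277), 0.01759824901819229)
```

View pics/ort_w16.png

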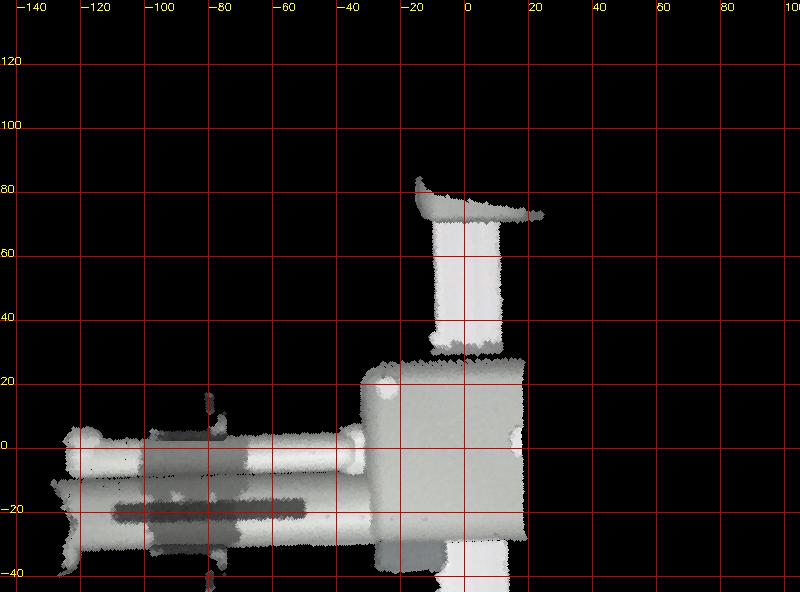

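View pics/ort_c16.png

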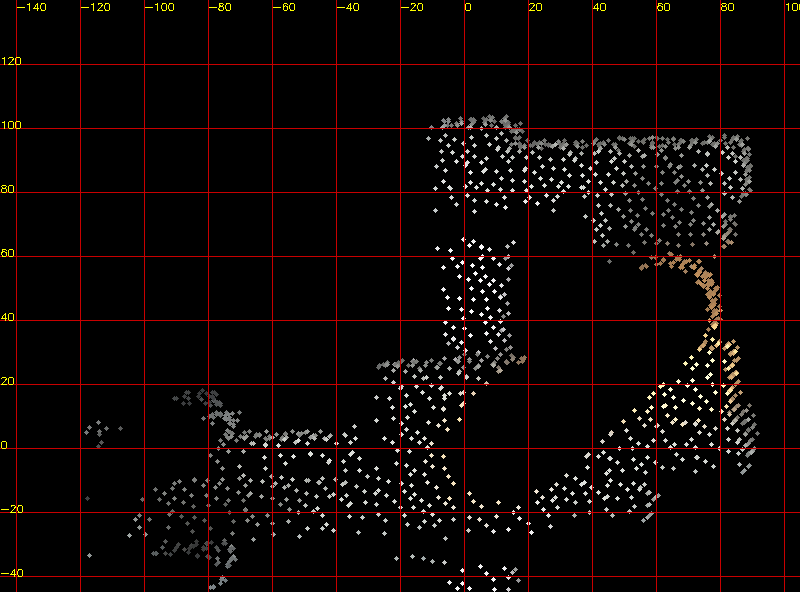

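```bash
python3 -c "
import cv2;i=cv2.imread('pics/c16.png');cv2.imwrite('pics/c16z.png',cv2.resize(i[150:250,230:340],None,fx=6,fy=6,interpolation=cv2.INTER_CUBIC))"
```

```text
(no output)
```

View pics/c16z.png

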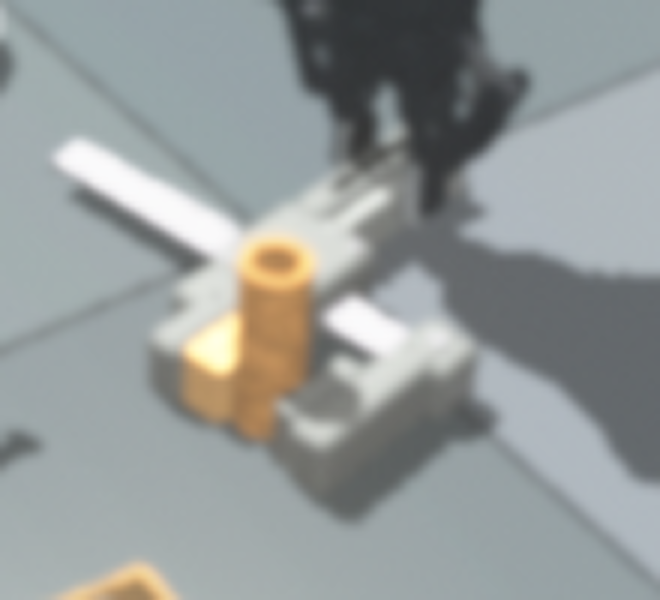

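>>> step_arm --rows '[[[0, 0, 0], [-5, 0, 0], 0.5], [[0, 0, 0], [-10, 0, 0], 0.36], [[0, 0, 0], [-11, 0, 0], 0.1], [[0, 0, 0], [-11, 0, 0], 0.1], [[0, 0, 0], [-11, -30, 0], 0.1], [[0, 0, 0], [-11, -70, 0], 0.1], [[0, 0, 0], [-11, -110, 0], 0.1], [[0, 0, 0], [-20, -150, 20], 0.1], [[0, 0, 0], [-35, -185, 50], 0.1], [[0, 0, 0], [-50, -210, 80], 0.1]]'

```text
time: 14.63
eef_pos: [0.5534, 0.079, 0.1825]
tcp_rot: [-0.546, 0.448, -0.45, 0.547]
contact_force: [1.7, -0.2, 0.6]
opening: 0.903
```

>>> step_arm --rows '[[[0, 0, 0], [0, 0, 20], 0.1], [[0, 0, 0], [0, 0, 20], 0.1], [[0, 0, 0], [0, 0, 20], 0.1]]'

```text
time: 14.88
eef_pos: [0.5724, 0.083, 0.1791]
tcp_rot: [0.547, -0.449, 0.448, -0.547]
contact_force: [-1.3, -0.8, -0.4]
opening: 0.903
```

```bash
python3 look.py wrist w17; python3 ortho.py w17 .5726 .0485 11.24;  python3 cork.py w17 .624 .101
```

```text
14.8833 [0.5724 0.083  0.1791] 0.9027134934982247 [-1.31 -0.82 -0.39]
1322 [0.60312528 0.06574928 0.01044486] [0.65092671 0.1235728  0.09390071]
top ring 605 [0.62429162 0.10208742] [0.03108367 0.03155949] 0.09123837133472676 enclosing ((0.6241958737373352, 0.10221724957227707), 0.015956545248627663)
```

View pics/w17.png

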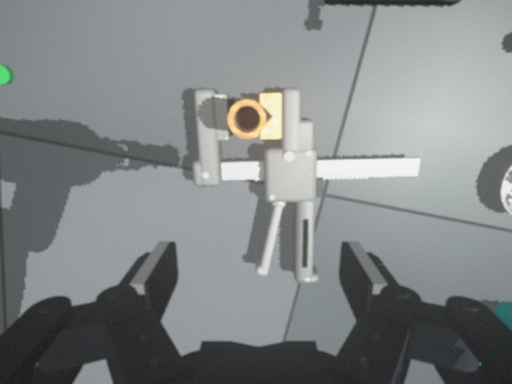

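View pics/ort_w17.png

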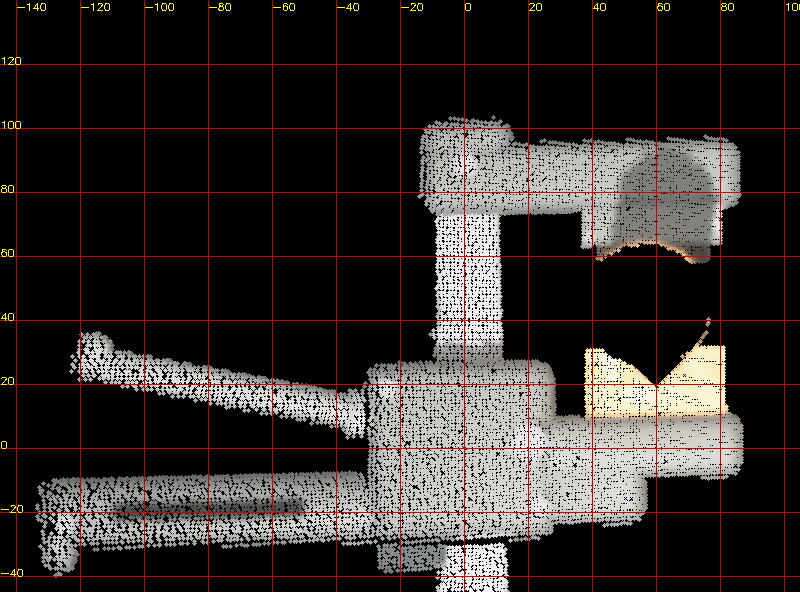

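>>> step_arm --rows '[[[0, 0, 0], [14, 10, -35], 0.1], [[0, 0, 0], [28, 30, -70], 0.1], [[0, 0, 0], [40, 60, -100], 0.1], [[0, 0, 0], [40, 95, -100], 0.1], [[0, 0, 0], [40, 130, -100], 0.1], [[0, 0, 0], [40, 160, -100], 0.1], [[0, 0, 0], [40, 185, -100], 0.1], [[0, 0, 0], [40, 200, -100], 0.1], [[0, 0, 0], [40, 209, -100], 0.1], [[0, 0, 0], [40, 209, -100], 0.2]]'

```text
time: 15.77
eef_pos: [0.4779, 0.0246, -0.0325]
tcp_rot: [0.547, -0.451, 0.446, -0.545]
contact_force: [-1.0, 1.8, -1.1]
opening: 0.799
```

```bash
python3 look.py wrist w18; python3 ortho.py w18 .5726 .0485 11.24
```

```text
15.7667 [ 0.4779  0.0246 -0.0325] 0.7990937531136878 [-0.96  1.85 -1.11]
```

View pics/ort_w18.png

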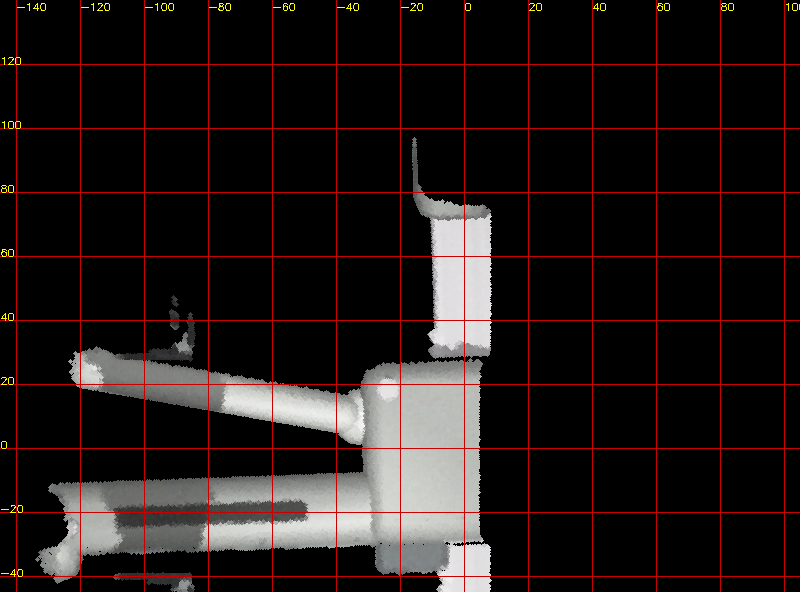

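>>> step_arm --rows '[[[0, 0, 0], [0, -5, 0], 0.2], [[0, 0, 0], [0, -5, 5], 0.2], [[0, 0, 0], [0, -5, 10], 0.2], [[0, 0, 0], [0, -5, 10], 0.2]]'

```text
time: 16.15
eef_pos: [0.4946, 0.0256, -0.0228]
tcp_rot: [-0.546, 0.447, -0.45, 0.547]
contact_force: [-0.3, -0.8, 0.6]
opening: 0.8
```

```bash
python3 look.py wrist w19; python3 ortho.py w19 .5726 .0485 11.24
```

```text
16.15 [ 0.4946  0.0256 -0.0228] 0.799974728479607 [-0.32 -0.84  0.59]
```

View pics/ort_w19.png

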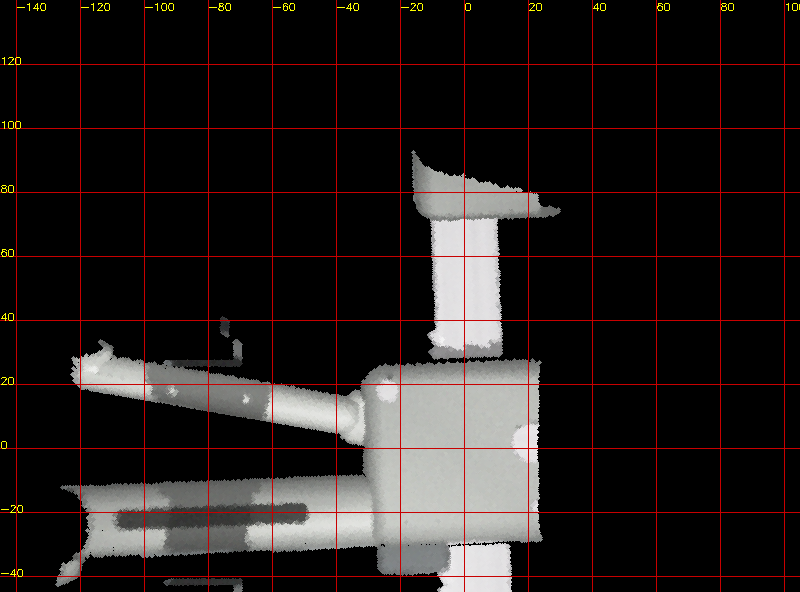

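>>> step_arm --rows '[[[0, 0, 0], [-3, 0, 0], 0.25], [[0, 0, 0], [-3, 0, 0], 0.33], [[0, 0, 0], [-2, 0, 0], 0.38], [[0, 0, 0], [-1, 0, 0], 0.42], [[0, 0, 0], [1, 0, 0], 0.45], [[0, 0, 0], [1.5, 0, 0], 0.48], [[0, 0, 0], [1.5, 0, 0], 0.48], [[0, 0, 0], [1.5, 0, 0], 0.48]]' --newtons 20

```text
time: 16.87
eef_pos: [0.4925, 0.0238, -0.023]
tcp_rot: [0.547, -0.448, 0.449, -0.546]
contact_force: [-2.9, -2.4, 11.0]
opening: 0.521
```

```bash
python3 look.py wrist w20; python3 ortho.py w20 .5726 .0485 11.24; python3 look.py scene c20;python3 ortho.py c20 .5726 .0485 11.24; python3 cork.py c20 .623 .105;  python3 -c "
import cv2;i=cv2.imread('pics/c20.png');cv2.imwrite('pics/c20z.png',cv2.resize(i[150:250,230:340],None,fx=6,fy=6,interpolation=cv2.INTER_CUBIC))"
```

```text
16.8667 [ 0.4925  0.0238 -0.023 ] 0.5205640912348916 [-2.89 -2.45 10.97]
16.9167 [ 0.4925  0.0238 -0.023 ] 0.5226733617535027 [-3.56 -2.64  9.93]
389 [0.58367176 0.0762387  0.01009092] [0.65466548 0.13016569 0.09367568]
top ring 57 [0.62712299 0.10365295] [0.03042689 0.03290627] 0.08924739275337311 enclosing ((0.6267471313476562, 0.10319927334785461), 0.017029663547873497)
```

View pics/ort_w20.png

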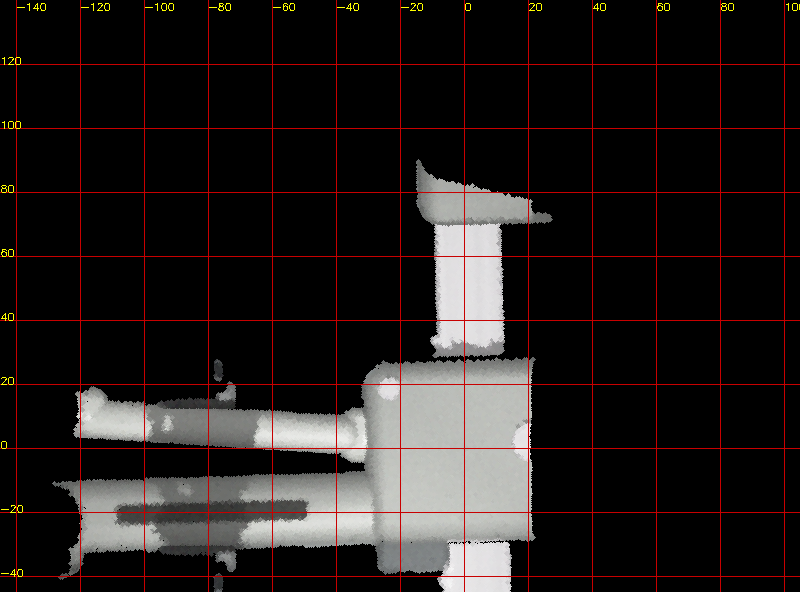

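View pics/c20z.png

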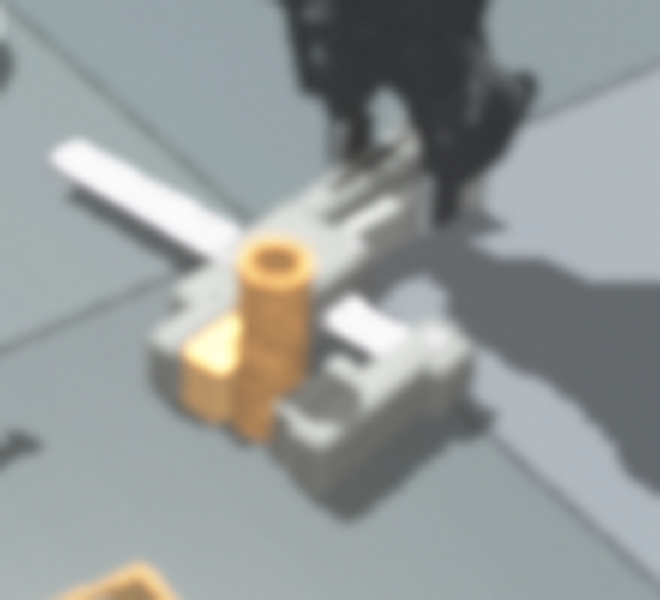

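View pics/ort_c20.png

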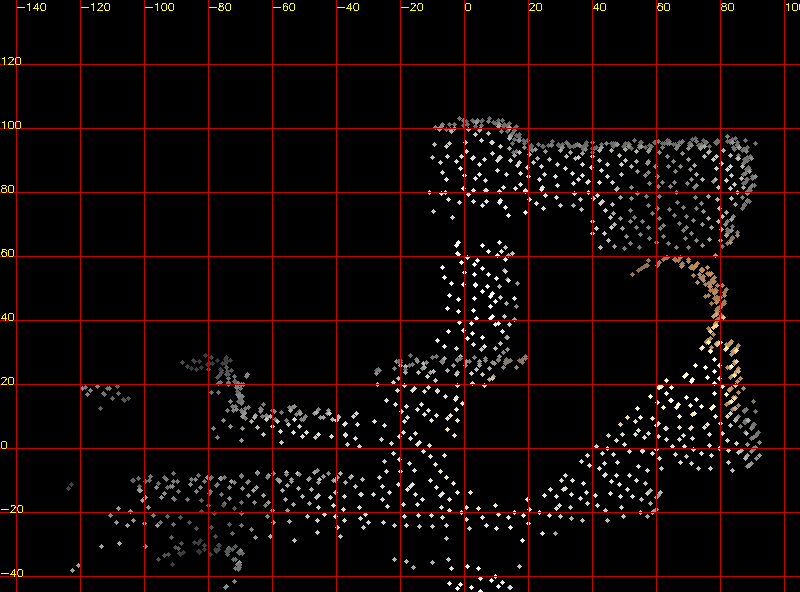

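```bash
python3 - <<'E'
from h import *
from scipy.optimize import minimize
def cheekfit(f,g):
    X,c,u,v=cloud(f"pics/{f}.npz");hsv=cv2.cvtColor(c[None],cv2.COLOR_RGB2HSV)[0]
    m=(hsv[:,0]<28)&(hsv[:,1]>50)&(X[:,2]>.028)&(X[:,2]<.037)&(np.hypot(X[:,0]-.63,X[:,1]-.08)<.05)
    W=X[m,:2]*1e3
    poly=np.array([[36,8],[80,8],[80,29],[71,29],[58,16],[45,29],[36,29]],np.float32)
    gx=np.stack(np.meshgrid(np.arange(36,80,1.),np.arange(8,29,1.)),-1).reshape(-1,2)
    gx=gx[[cv2.pointPolygonTest(poly,(float(a),float(b)),False)>=0 for a,b in gx]]
    from scipy.spatial import cKDTree
    t=cKDTree(W)
    def T(p):
        a=np.radians(p[2]);return np.array([[np.cos(a),-np.sin(a)],[np.sin(a),np.cos(a)]])
    def cost(p):
        L=(W-p[:2])@T(p)
        d=np.array([max(0,-cv2.pointPolygonTest(poly,(float(a),float(b)),True)) for a,b in L])
        return np.minimum(d,4).mean()+np.minimum(t.query(gx@T(p).T+p[:2])[0],4).mean()
    r=minimize(cost,g,method='Nelder-Mead',options=dict(initial_simplex=np.array(g)+np.array([[0,0,0],[4,0,0],[0,4,0],[0,0,3]])))
    h=T(r.x)@[58,38.6]+r.x[:2];print(f,r.x.round(2),r.fun.round(3),'home',h.round(1));return r.x,h,T(r.x)
for f,ck in(("w7",(623.5,105.3)),("w17",(624.2,102.2))):
    p,h,R=cheekfit(f,[572.6,48.5,11.5]); print('cork-home clamp frame',R.T@(np.array(ck)-h))
E
```

```text
w7 [573.92  47.9   11.49] 2.204 home [623.1  97.3]
cork-home clamp frame [2.02675679 7.76840651]
w17 [574.98  49.4   12.24] 2.143 home [623.5  99.4]
cork-home clamp frame [1.29728572 2.56402497]
```

```bash
python3 - <<'E'
from h import *
from scipy.optimize import minimize
import scipy.spatial as ss
for f,ck in(("w7",(623.5,105.3)),("w17",(624.2,102.2)),("w4",None)):
    X,c,u,v=cloud(f"pics/{f}.npz");hsv=cv2.cvtColor(c[None],cv2.COLOR_RGB2HSV)[0]
    m=(hsv[:,0]<28)&(hsv[:,1]>45)&(X[:,2]>.029)&(X[:,2]<.0375)&(np.hypot(X[:,0]-.63,X[:,1]-.08)<.045)
    if ck: m&=np.hypot(X[:,0]*1e3-ck[0],X[:,1]*1e3-ck[1])>17.5
    W=X[m,:2]*1e3
    a0=np.radians(11.24);R0=np.array([[np.cos(a0),-np.sin(a0)],[np.sin(a0),np.cos(a0)]])
    poly=np.array([[36,8],[80,8],[80,29],[71,29],[58,16],[45,29],[36,29]],np.float32)
    gx=np.stack(np.meshgrid(np.arange(36.5,80,1.),np.arange(8.5,29,1.)),-1).reshape(-1,2)
    gx=gx[[cv2.pointPolygonTest(poly,(float(a),float(b)),False)>=0 for a,b in gx]]
    t=ss.cKDTree(W)
    def T(p):
        a=np.radians(p[2]);return np.array([[np.cos(a),-np.sin(a)],[np.sin(a),np.cos(a)]])
    def cost(p):
        L=(W-p[:2])@T(p)
        d=np.array([max(0,-cv2.pointPolygonTest(poly,(float(a),float(b)),True)) for a,b in L])
        return np.minimum(d,3).mean()+np.maximum(np.minimum(t.query(gx@T(p).T+p[:2])[0],3)-.6,0).mean()
    best=min((minimize(cost,g,method='Nelder-Mead',options=dict(initial_simplex=np.array(g)+np.array([[0,0,0],[4,0,0],[0,4,0],[0,0,2]]))) for g in([572.6,48.5,11.5],[575,51,12.5],[571,47,11])),key=lambda r:r.fun)
    h=T(best.x)@[58,38.6]+best.x[:2];ap=T(best.x)@[58,16]+best.x[:2]
    print(f,len(W),best.x.round(2),round(best.fun,3),'home',h.round(1),'' if ck is None else T(best.x).T@(np.array(ck)-h))
z=cv2.imread('pics/w17.png');cv2.imwrite('pics/w17z.png',cv2.resize(z[75:165,185:325],None,fx=5.7,fy=5.7,interpolation=cv2.INTER_CUBIC))
E
```

```text
w7 336 [573.55  48.38  10.84] 0.766 home [623.3  97.2] [1.76018685 7.91008306]
w17 454 [574.74  48.95  12.59] 1.066 home [622.9  99.3] [1.88336852 2.58045703]
w4 208 [572.78  47.34  11.43] 1.175 home [622.   96.7]
```

View pics/w17z.png

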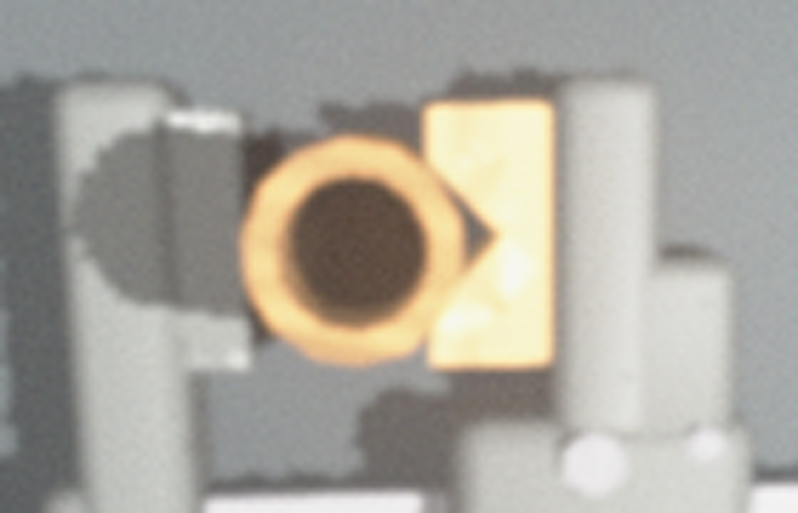

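```bash
python3 look.py side s21; cp pics/side0.npz /tmp/; python3 - <<'E'
from h import *
from scipy.optimize import least_squares
def axis(f,g):
    X,c,u,v=cloud(f"pics/{f}.npz");hsv=cv2.cvtColor(c[None],cv2.COLOR_RGB2HSV)[0]
    m=(hsv[:,0]<25)&(hsv[:,1]>60)&(X[:,2]>.042)&(X[:,2]<.084)&(np.hypot(X[:,0]-g[0],X[:,1]-g[1])<.03)
    A=X[m]
    r=least_squares(lambda p:np.hypot(A[:,0]-p[0]-p[2]*(A[:,2]-.06),A[:,1]-p[1]-p[3]*(A[:,2]-.06))-.016,[*g,0,0],loss='soft_l1',f_scale=.001)
    print(f,len(A),r.x.round(4))
axis('c12',(.624,.106));axis('c14',(.624,.106));axis('c16',(.624,.103));axis('c20',(.624,.103));axis('w17',(.624,.102));axis('w7',(.6235,.105));axis('s10',(.621,.108));axis('s21',(.621,.105));axis('s11',(.621,.108))
E
```

```text
16.9667 [ 0.4925  0.0238 -0.0231] 0.5199722332495125 [-3.58 -2.47 11.82]
c12 172 [0.6252 0.1061 0.0648 0.0338]
c14 176 [0.6251 0.1061 0.0249 0.0403]
c16 173 [0.626  0.1026 0.0411 0.0254]
c20 170 [0.6264 0.1034 0.0088 0.0259]
w17 567 [ 0.6342  0.0908 -0.2647  0.622 ]
w7 668 [ 0.633   0.0989 -0.3856  0.5139]
s10 147 [ 0.6219  0.1064 -0.0454  0.0257]
s21 144 [ 0.6235  0.1028 -0.0754  0.0159]
s11 144 [ 0.6219  0.106  -0.0328  0.033 ]
```

>>> step_arm --rows '[[[0, 0, 0], [0, 0, 0], 0.49], [[0, 0, 0], [0, 0, 0], 0.5], [[0, 0, 0], [0, 0, 0], 0.5], [[0, 0, 0], [0, 0, 0], 0.5], [[0, 0, 0], [0, 0, 0], 0.5], [[0, 0, 0], [0, 0, 0], 0.5]]'

```text
time: 17.52
eef_pos: [0.4927, 0.023, -0.0228]
tcp_rot: [0.548, -0.447, 0.449, -0.546]
contact_force: [-4.6, -5.8, 11.4]
opening: 0.504
```

```bash
python3 look.py wrist w22; python3 ortho.py w22 .5726 .0485 11.24; python3 look.py side s22; python3 -c "
import cv2;i=cv2.imread('pics/s22.png');cv2.imwrite('pics/s22z.png',cv2.resize(i[150:250,190:320],None,fx=6,fy=6,interpolation=cv2.INTER_CUBIC))"
```

```text
17.5167 [ 0.4927  0.023  -0.0228] 0.5042925652274663 [-4.62 -5.75 11.43]
17.5667 [ 0.4927  0.023  -0.0228] 0.503071206694247 [-4.44 -5.64 12.22]
```

View pics/s22z.png

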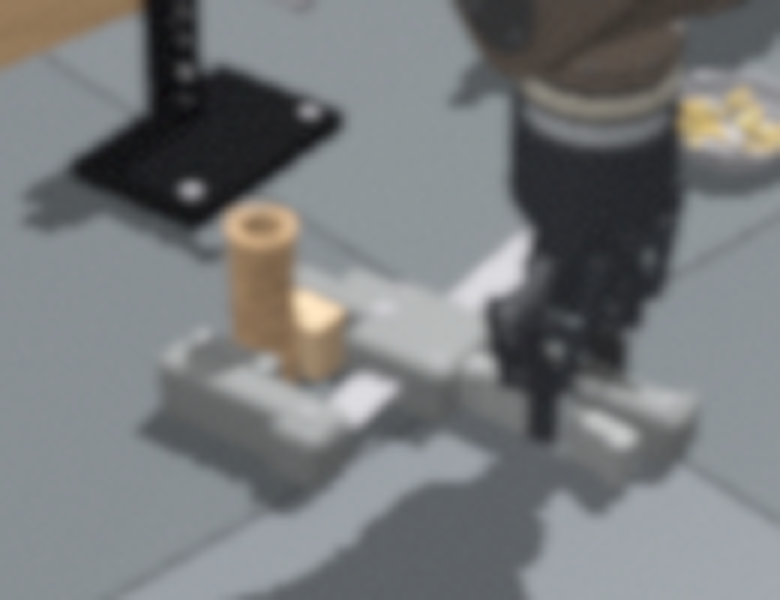

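View pics/ort_w22.png

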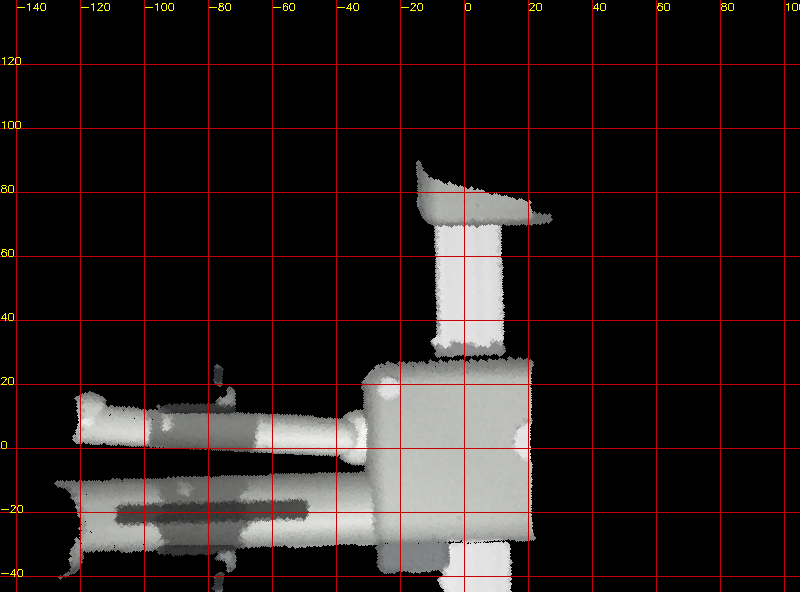

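```bash
python3 -c "
from plant import ctrl
print(ctrl.sign_off())"
```

```text
the job is handed in; nothing more can be done
None
```

I stood the cork grip between the V and the pad, let go of it, and pumped the trigger through five full squeezes. I then released, checked from above, squeezed about half way again and handed in at about 17.6 s with the trigger still held. The first squeeze attempt missed because the finger tips sit about 30 mm above the reported tool point and closed over the trigger without moving anything. I went lower and it worked.

What the last checks showed:
- **Cork upright:** the cork stands upright within the noise of the camera fits, and the fingers are not touching it.
- **Clamp and trigger:** the clamp lies flat. It slid a millimetre or two and turned about 1°. The trigger is held about half squeezed, at about 0.1 rad.
- **Pad squash:** I estimate 5 to 6.5 mm, so roughly 20 N. This comes from pictures, not a force reading.
- **Jaw and bystanders:** I never pushed the far jaw directly. I kept the arm clear of the other things but did not re-measure their positions.

**Least certain point:** how close the cork is to home in the V. Estimates ranged from about 1.7 to 3.2 mm and disagreed by about 1 mm. All are under the 4 mm limit, but the margin is not large. The view from above was taken before the final squeeze; afterwards I only had the scene and side cameras.

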